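Clear, tension and pin the bench sander

TASK

Make the sander ready: first clear the post end and every wood offcut from the sander's deck and from in front of the yellow bin into the grey offcut tray. Then tilt the bin fully forward, take out the locking pin, turn the red tension wheel anticlockwise against its spring and hold it while you drop the pin fully down into the yellow-ringed hole behind the wheel's arm, so that the pin alone keeps the wheel tensioned. Finish with the bin pushed fully shut and the wood still in the tray, and leave the other things on the bench where they are.

Things in the scene. Friction and masses are not known exactly. Their poses are not given: they have to be found in the camera images.
- sander: bench sander: blue deck 160 (x) x 300 (y) mm, top 70 mm above the table, with a grey housing (120 x 300 mm, 105 mm high) behind it. Fixed to the table. Origin: under the centre of the deck, at table height; x away from the operator's side across the deck, y along the deck to the left, z up
- pin_hole (a point): mouth of the hole for the locking pin, in the deck, ringed in yellow: 15.5 mm diameter, 30 mm deep, blind. It lies 85 mm from the wheel axis; axes as the sander's
- wheel_axis (a point): the point of the deck under the wheel's vertical axis; axes as the sander's. The wheel is a disc of 43 mm radius, 8 to 24 mm above the deck (hub to 38 mm), with one straight arm 16 mm wide, at the disc's height, reaching 100 mm from the axis
- wheel (a joint): angle of the red tension wheel (rad), 0 slack, growing anticlockwise seen from above, stop at 1.3. At angle a its arm points (146 deg + a) anticlockwise from the sander's x. A spring turns it back to 0 whenever let go (0.11 Nm at 0, 0.34 Nm at 1.0: about 4 N at the arm). A pin standing in the hole on the arm's clockwise (slack) side holds it at about 0.97
- lug_tip (a point): end of the wheel's arm, on its middle line, 100 mm from the axis and 16 mm above the deck. One hand suffices: hold the pin upright by its head, its foot just above the deck on the arm's clockwise side, push the arm round with the shank on an arc of about 85 mm radius about the axis until the foot is over the hole, then lower it in; the arm leans on it
- pin: locking pin, 104 mm long, 100 g: steel shank 12 mm thick, tapered over the lowest 4 mm; orange head 24 x 24 mm square from 62 to 104 mm above the foot (grip it). Origin: foot; z towards the head; x, y square to the head's faces, at the start within 0.2 rad of the cabinet's. Starts standing (leaning up to 0.15) in a block in the bin: socket 16.5 mm wide, 40 deep, 46 mm behind the bin's front, midway across
- pin_foot (a point): the foot (lower end) of the pin's shank
- cabinet: green cabinet shell of the tilt-out bin, 150 x 200 mm, 175 mm high, fixed to the table; its roof covers the part more than 80 mm behind the front. Origin: on the table, below the middle of its front; x into the cabinet, y left, z up
- bin (a joint): tilt of the yellow bin (rad): 0 shut (upright), 0.65 fully tilted forward out of the cabinet. It stays where it is left; moving it takes 3 to 6 N at the tab
- bin_pivot (a point): middle of the bin's hinge line (along the cabinet's y), 12 mm above the table at its front lower edge. The front panel rises from it: 10 mm thick, 176 mm wide, 125 mm high, with a tab in the middle, 70 mm wide, that stands 30 mm higher
- bin_tab (a point): middle of the tab's top edge, 155 mm above the pivot along the panel; the tab is 10 mm thick and can be pinched from above. Its axes tilt with the bin: x through the panel into the bin, y along it, z up along it
- tray: grey offcut tray, open box 140 (x) x 330 (y) x 35 mm high, 5 mm walls and floor, fixed. Origin: under its centre
- post: square wooden post end, 40 x 40 x 65 mm, standing in front of the bin, in the way of its tilting. Origin: centre of its lower end, z along its length
- offcut1: pale wood offcut, 75 (x) x 30 (y) x 24 (z) mm, on the deck of the sander if present (may be absent). Origin: centre of its underside
- offcut2: mid-brown with two dark dots wood offcut, 72 (x) x 28 (y) x 28 (z) mm, on the deck of the sander if present (may be absent). Origin: centre of its underside
- offcut3: dark wood offcut, 78 (x) x 30 (y) x 22 (z) mm, on the deck of the sander if present (may be absent). Origin: centre of its underside
- offcut4: pale with one dark dot wood offcut, 70 (x) x 30 (y) x 26 (z) mm, on the table in front of the bin if present (may be absent). Origin: centre of its underside
- glue: glue bottle, 56 mm wide, 150 mm high; not part of the job. Origin: its underside
- mug: blue mug, 80 mm wide, 95 mm high; not part of the job. Origin: its underside
- toy_wheel: pale wooden toy wheel, 48 mm wide, 20 mm high, lying between sander and cabinet; not part of the job. Origin: its underside
- square: try square, 120 mm wooden stock with 180 mm steel blade; not part of the job. Origin: its underside
- sanding_block: cork sanding block 90 x 50 x 30 mm on the table at the right; not part of the job. Origin: its underside
- screwdriver: screwdriver lying at the right; not part of the job. Origin: its underside

How it is judged:
On the way, in this order (a step that is already met when the one before it is completed fails the run):
1. the post and every offcut present lie in the tray (x of offcut1 in the frame of tray between -0.075 and 0.075 m and y of offcut1 in the frame of tray between -0.17 and 0.17 m and z of each of offcut1, offcut2, offcut3, offcut4, post in the frame of tray below 0.06 m and x of offcut2 in the frame of tray between -0.075 and 0.075 m and y of offcut2 in the frame of tray between -0.17 and 0.17 m and x of offcut3 in the frame of tray between -0.075 and 0.075 m and y of offcut3 in the frame of tray between -0.17 and 0.17 m and x of offcut4 in the frame of tray between -0.075 and 0.075 m and y of offcut4 in the frame of tray between -0.17 and 0.17 m and x of post in the frame of tray between -0.075 and 0.075 m and y of post in the frame of tray between -0.17 and 0.17 m), for 0.2 s.
2. the bin is tilted forward (at least 0.55 rad) (value of joint bin above 0.55 rad), for 0.2 s.
3. the pin is out of the bin and down in the hole, with the wheel held tensioned (horizontal distance between pin_foot and pin_hole below 0.009 m and z of pin_foot in the frame of sander below 0.05 m and value of joint wheel above 0.9 rad), for 0.2 s.
At the end, for the whole second after the job is handed in: the pin's foot is within 9 mm of the hole's axis and at least 20 mm below the deck, the wheel stands at more than 0.9 rad on it, the bin is shut to 0.06 rad, the post and all offcuts present lie still inside the tray's outline, less than 60 mm above the table (all of step 1 and all of step 3 and linear speed of each of offcut1, offcut2, offcut3, offcut4, post, pin below 0.03 m/s and value of joint bin below 0.06 rad); the robot touches nothing.
It fails at once if another thing on the bench was pushed more than 50 mm from its place (distance of any of glue, mug, toy_wheel, square, sanding_block, screwdriver from where it was at the start of the episode above 0.05 m).
Of offcut1, offcut2, offcut3, offcut4 only 2 to 4 are there at a start; the rules pass over those that are not, and their reading is None.
At some moment in a run one of offcut1, offcut2, offcut3, offcut4, post may be knocked a few centimetres aside while the robot is not near it.
It also fails if it takes over 210 s, if anything falls off the work surface, if the arm or the gripper's body presses on something with over 40 N, if the wrist force passes 120 N, or if a joint passes its speed limit or range.

ROBOT

A 6-joint arm with a two-finger parallel gripper is mounted at the origin on the work surface. World frame = base frame: x ahead of the robot, y to its left, z up, the work surface at z = 0. Lengths are in m, angles in rad, forces in N, time in s.
With the tool pointing down it reaches from about 0.375 to 0.925 m from the base axis. Payload 5.7 kg.
Tool frame: the origin (TCP) lies at the very end of the fingers, on their centre line; the grasp point (between the pads) lies 19 mm behind it (arm.pinch_z is the distance from the TCP to the grasp point, in m); z points along the fingers, y is the line along which they close (so a half turn about z gives the same grasp; the last joint's range is limited). The gripper opens to 88 mm and grips with 3 to 60 N. Pads are 20 mm wide; open, the fingers measure 115 mm over their backs; the gripper's body (75 mm by 178 mm) begins 61 mm behind the grasp point.
Start: joints at [1.226, 0.359, 1.51, -0, 1.272, -0.115], TCP at [0.137, 0.584, 0.223] pointing down, gripper open.
Joint ranges: [-2.97, 2.97], [-1.01, 2.36], [0.21, 2.38], [-0.96, 4.11], [0.2, 2.71], [-2.98, 2.98]. Speed limits (rad/s): [2.39, 2.39, 3.14, 3.14, 3.14, 3.14].

INTERFACE

Orientations are given as a 3x3 rotation matrix whose columns are the frame's x, y, z axes.
In Python, from bench import arm, vision, workorder gives the robot as it stands.
- The arm moves only by the tool drive_tool, never from a script. Its argument "increments" is a list of rows, each an object of numbers: "hand": the opening in per cent of the stroke, from 0 (shut) to 100 (fully open); "tx", "ty", "tz": the shift along the tool's x, y, z in m; "yaw": the turn about the tool's z in degrees. A call has 1 to 5 rows; each row shifts and turns the commanded pose from where the row before left it, along the tool's axes as they then stand; what a row does not reach is not made up. A row lasts 1/8 s, in which the tool goes at most 62.5 mm and 10.7 degrees, less where a joint would pass 70% of its speed; a pose out of reach is approached as far as the arm can. A call with a gripper value outside its range is refused whole. The fingers move at their own pace and stop on an object; "force" is the grip in N (left out, the last holds). Time passes only in rows, so rows that do not move let the fingers close. It gives the time, the measured TCP pose, the force, the opening and the grip force at its end, in the units of the state.
- arm.observe(): the state, without advancing time (a new reading comes with each control period).
- vision.capture(name): name is "scene" or "top"; returns (picture, depth): 384x512x3 uint8, red, green, blue; 384x512 float32, m along the optical axis (not along the pixel's ray), 0 where there is no reading.
- vision.get_calibration(name): a dict with "fx", "fy", "cx", "cy" (pixels), "dist_coeffs" ([k1, k2, p1, p2, k3] as OpenCV has them; the pictures are not rectified), "R" (3x3) and "t" (3): a world point X has camera coordinates R X + t. Camera axes: x right, y down, z forward; pixel columns grow to the right and rows downward; lengths in m; the calibration is good to about 2 mm. A picture is of the moment at which its call begins. get_calibration takes no time and is no camera call.
- workorder.finish_job(): hands the job in; it is judged then, once.
Trained networks look in the newest picture that a camera, given by its name, has taken for a name from the list of things; names that differ only in an ending like _2 or _b are one class to them, and where a whole thing is asked for, a point or a joint stands for the part that bears it (a point fixed in the world has none). Each returns a list of dicts, best first, with "conf" (0 to 1); they miss things now and then, are a little off and sometimes report something else, mostly with a low value. They report only what shows in the picture. A call takes as long as a camera call.
- vision.boxes_of(camera, query): "position" ([column, row] in pixels, amid what is visible of it).
The state is a dict: "time_s": time; "joint_pos": joint angles; "qvel": joint speeds; "joint_torque": joint torques, N m; "position": TCP position; "tool_rot": TCP orientation; "contact_force": force on the tool from outside, world axes, zero at the start; "ft_torque": the same for the moment, N m; "finger_gap": finger opening in m; "gripper_force": force on a finger pad.
Only numpy, scipy, OpenCV 4.12 (cv2) and the standard library are available. Lean on these libraries where they do the work, as an engineer would, in place of code of your own. Each camera call takes 0.05 s, during which the arm holds its last target. There are 200 camera calls.

## Working session

There is one attempt and no reset: what is moved stays moved. The work goes in short steps, Python scripts to look and compute and a tool call to move; the robot and the scene stay as the last step left them, time stands still between calls to the robot, and variables do not carry over. Pictures are saved under pics/ and viewed, at most 14 in all, crops included, and the job is handed in when it is done.

Besides the shell and the picture viewer there is one more tool, called after "Call:" as a command line: name --argument value ..., lists and objects as JSON in quotes. drive_tool: Moves the arm, as the interface text tells. Its arguments: {"type":"object","properties":{"increments":{"type":"array","items":{"type":"object","properties":{"hand":{"type":"number"},"tx":{"type":"number"},"ty":{"type":"number"},"tz":{"type":"number"},"yaw":{"type":"number"}}}},"force":{"type":"number"}},"required":["increments"]}

```bash
mkdir -p pics; ls; cat > h.py <<'E'
import numpy as np, cv2
from bench import arm, vision, workorder
def cap(n,save=None):
    im,d=vision.capture(n)
    if save: cv2.imwrite('pics/'+save,im[:,:,::-1])
    return im,d
def world(n,d):
    c=vision.get_calibration(n);K=np.array([[c['fx'],0,c['cx']],[0,c['fy'],c['cy']],[0,0,1]])
    h,w=d.shape;u,v=np.meshgrid(np.arange(w),np.arange(h))
    p=cv2.undistortPoints(np.stack([u,v],-1).reshape(-1,1,2).astype(np.float64),K,np.array(c['dist_coeffs'])).reshape(h,w,2)
    P=np.dstack([p*d[...,None],d])
    return (P-np.array(c['t']))@np.array(c['R'])
def proj(n,X):
    c=vision.get_calibration(n);K=np.array([[c['fx'],0,c['cx']],[0,c['fy'],c['cy']],[0,0,1]])
    return cv2.projectPoints(np.array(X,float).reshape(-1,1,3),cv2.Rodrigues(np.array(c['R']))[0],np.array(c['t']),K,np.array(c['dist_coeffs']))[0].reshape(-1,2)
E
python3 - <<'E'
from h import *
a,da=cap('top','top0.png');b,db=cap('scene','scene0.png')
np.savez('f0.npz',a=a,wa=world('top',da),b=b,wb=world('scene',db),da=da,db=db)
for n in ['top','scene']:
    c=vision.get_calibration(n);print(n,-np.array(c['R']).T@c['t'],c['fx'])
s=arm.observe();print(s['position'],s['tool_rot'],s['finger_gap'],s['contact_force'])
W=world('top',da)
for q in ['post','offcut1','offcut2','offcut3','offcut4','tray','pin','pin_hole','wheel','cabinet','bin_tab','toy_wheel','sander','glue','mug','square']:
    r=vision.boxes_of('top',q)[:2]
    print(q,[(x['position'],round(x['conf'],2),W[int(x['position'][1]),int(x['position'][0])].round(3)) for x in r])
E
```

```text
pics
top [ 0.18866586 -0.00403388  1.93929631] 487.1320449601618
scene [1.17625314 0.64365122 1.06610444] 462.81742013930443
[0.13647058 0.58363735 0.22190833] [[-9.73711451e-01  2.27784352e-01 -5.47565268e-04]
 [ 2.27784942e-01  9.73710209e-01 -1.56506783e-03]
 [ 1.76671930e-04 -1.64865159e-03 -9.99998625e-01]] 0.08809257402111355 [ 3.03848936e-01 -4.07190957e-05 -1.91996679e-01]
post []
offcut1 [([166.7, 161.6], 0.63, array([0.612, 0.332, 0.099])), ([228.9, 157.8], 0.57, array([0.626, 0.091, 0.093]))]
offcut2 [([166.7, 161.6], 0.63, array([0.612, 0.332, 0.099])), ([228.9, 157.8], 0.57, array([0.626, 0.091, 0.093]))]
offcut3 [([166.7, 161.6], 0.63, array([0.612, 0.332, 0.099])), ([228.9, 157.8], 0.57, array([0.626, 0.091, 0.093]))]
offcut4 [([166.7, 161.6], 0.63, array([0.612, 0.332, 0.099])), ([228.9, 157.8], 0.57, array([0.626, 0.091, 0.093]))]
tray [([255.4, 211.2], 0.71, array([ 0.424, -0.012, -0.001]))]
pin [([310.3, 140.0], 0.42, array([ 0.677, -0.225,  0.14 ]))]
pin_hole [([198.2, 138.4], 0.96, array([0.704, 0.208, 0.093]))]
wheel [([196.5, 147.1], 0.65, array([0.667, 0.216, 0.094])), ([215.0, 158.9], 0.55, array([0.622, 0.141, 0.096]))]
cabinet [([308.3, 132.9], 0.55, array([ 0.737, -0.23 ,  0.043])), ([311.2, 138.6], 0.52, array([ 0.684, -0.228,  0.145]))]
bin_tab [([304.8, 141.0], 0.68, array([ 0.687, -0.207,  0.09 ]))]
toy_wheel [([166.6, 162.3], 0.48, array([0.61 , 0.333, 0.09 ])), ([249.7, 155.8], 0.45, array([0.652, 0.01 , 0.012]))]
sander [([198.1, 138.8], 0.95, array([0.704, 0.208, 0.093])), ([343.0, 210.4], 0.19, array([ 0.421, -0.361,  0.025]))]
glue [([116.9, 217.0], 0.51, array([ 0.407,  0.551, -0.005])), ([161.0, 225.0], 0.48, array([0.362, 0.344, 0.112]))]
mug [([335.6, 228.0], 0.64, array([ 0.351, -0.331,  0.001])), ([294.1, 168.0], 0.27, array([ 0.584, -0.167,  0.068]))]
square [([118.3, 215.7], 0.9, array([0.413, 0.539, 0.01 ])), ([169.6, 163.4], 0.67, array([0.604, 0.32 , 0.097]))]
```

```bash
python3 - <<'E'
from h import *
f=np.load('f0.npz')
cv2.imwrite('pics/t1.png',cv2.resize(f['a'][95:255,95:365,::-1],None,fx=2.96,fy=2.96,interpolation=cv2.INTER_CUBIC))
cv2.imwrite('pics/s1.png',cv2.resize(f['b'][:,:,::-1],(800,600),interpolation=cv2.INTER_CUBIC))
E
```

```text
(no output)
```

View pics/t1.png

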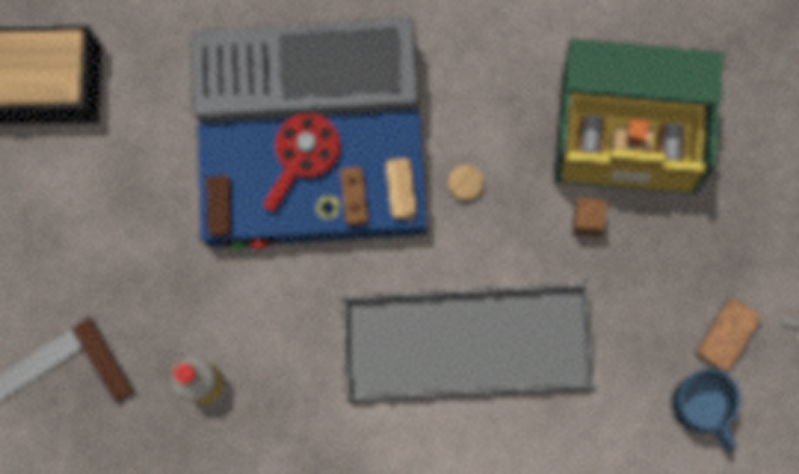

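View pics/s1.png

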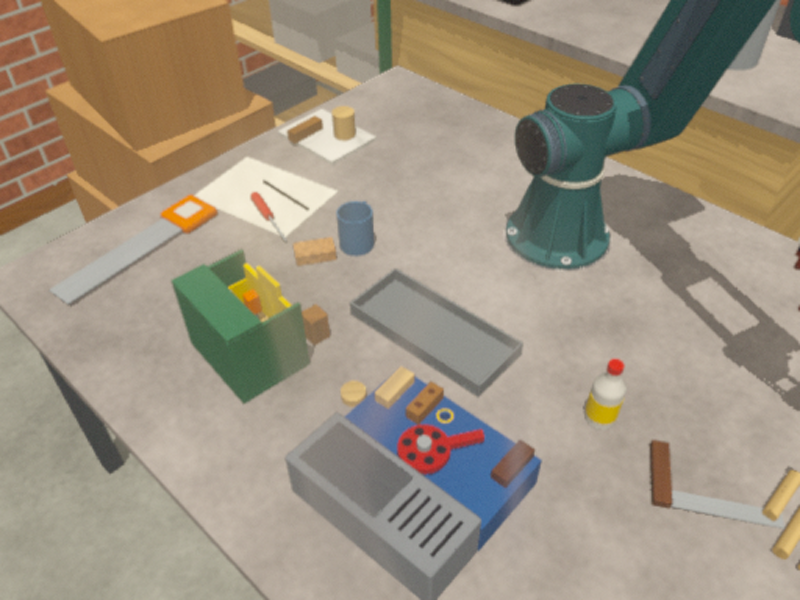

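The pictures show three offcuts on the deck: dark at crop (218,205), dotted at (353,195) and pale at (400,188). The post stands at (590,217) in front of the bin, the hole is at (328,207), and there is no offcut4. Next I measure them.

```bash
cat >> h.py <<'E'
def rect(P):
    (c,s,a)=cv2.minAreaRect((P[:,:2]*1000).astype(np.float32));a=np.deg2rad(a)
    if s[0]<s[1]: a+=np.pi/2;s=s[::-1]
    return np.round(c,1),np.round(s,1),round((np.rad2deg(a)+90)%180-90,1)   # centre mm, size, direction of long side (deg from world x)
def clusters(W,mask,minn=12):
    n,l=cv2.connectedComponents(mask.astype(np.uint8),connectivity=8)
    for i in range(1,n):
        m=l==i
        if m.sum()>=minn: yield m,W[m]
E
python3 - <<'E'
from h import *
f=np.load('f0.npz')
for k,c in (('a','top'),('b','scene')):
    im=f[k];W=f['w'+k];hsv=cv2.cvtColor(im,cv2.COLOR_RGB2HSV).astype(int);H,S,V=hsv[...,0],hsv[...,1],hsv[...,2]
    X,Y,Z=W[...,0],W[...,1],W[...,2]
    reg=(X>.3)&(X<1)&(Y>-.45)&(Y<.45)&(f['d'+k]>0)
    print('==',c)
    blue=reg&(H>100)&(H<125)&(S>120)&(abs(Z-.07)<.02)
    for m,P in clusters(W,blue,200): print('blue',rect(P),P[:,2].mean())
    red=reg&((H<6)|(H>174))&(S>150)&(Z>.07)
    for m,P in clusters(W,red,60): print('red',P.mean(0).round(3),rect(P))
    wood=reg&(H>=4)&(H<25)&(S>60)&(Z>.012)
    for m,P in clusters(W,wood,10):
        t=P[:,2]>P[:,2].max()-.012
        print('wood',m.sum(),np.argwhere(m).mean(0).round()[::-1],rect(P),'top',rect(P[t]),np.percentile(P[:,2],[5,50,95]).round(3),im[m].mean(0).round())
    ring=reg&(H>20)&(H<35)&(S>90)
    for m,P in clusters(W,ring,6): print('yel',m.sum(),np.argwhere(m).mean(0).round()[::-1],P.mean(0).round(3),rect(P))
    g=reg&(H>60)&(H<90)&(S>80)&(Z>.15)
    for m,P in clusters(W,g,40): print('green roof',rect(P),P[:,2].mean().round(3))
    o=reg&(H>4)&(H<14)&(S>170)&(V>180)
    for m,P in clusters(W,o,5): print('orange',m.sum(),P.mean(0).round(3),rect(P),P[:,2].max())
    h=reg&(Z>.09)&(Z<.12)&(S<60)
    for m,P in clusters(W,h,300): print('housing',rect(P))
    tr=(X>.3)&(X<.58)&(Y>-.3)&(Y<.3)&(Z>.02)&(Z<.045)&(S<50)
    for m,P in clusters(W,tr,30): print('trayrim',rect(P))
E
```

```text
== top
blue (array([646.9, 203.2]), array([293.7, 164.7]), np.float64(-87.6)) 0.0691461972524509
red [0.667 0.212 0.093] (array([655.9, 209.8]), array([134.1,  81.2]), np.float64(-9.0))
wood 1100 [309. 143.] (array([ 696.4, -226.6]), array([185.6, 126.3]), np.float64(85.7)) top (array([ 641.2, -221.9]), array([63.4, 11.8]), np.float64(81.1)) [0.016 0.073 0.147] [114.  94.  50.]
wood 148 [230. 158.] (array([622.3,  83. ]), array([77.7, 28.9]), np.float64(5.7)) top (array([618.5,  84.6]), array([67.4, 27.2]), np.float64(-0.1)) [0.085 0.094 0.102] [182. 153. 113.]
wood 100 [252. 156.] (array([644.2,  -2.6]), array([48.2, 40.5]), np.float64(-0.4)) top (array([642.3,  -2.9]), array([43.3, 42.7]), np.float64(-14.3)) [0.014 0.02  0.027] [168. 139. 102.]
wood 125 [214. 161.] (array([611.7, 144.3]), array([74.2, 26.3]), np.float64(7.4)) top (array([611.2, 142.8]), array([68.6, 26.9]), np.float64(0.7)) [0.088 0.098 0.104] [117.  84.  61.]
wood 108 [169. 164.] (array([601.1, 323.1]), array([73.3, 22.5]), np.float64(0.5)) top (array([600.1, 321.1]), array([71.3, 19.5]), np.float64(3.9)) [0.084 0
[... 3173 characters left out ...]
2, 326.1]), array([78.5, 27.4]), np.float64(1.1)) top (array([606.2, 326.1]), array([78.5, 27.4]), np.float64(1.1)) [0.085 0.092 0.096] [128.  97.  86.]
yel 657 [167. 185.] [ 0.645 -0.254  0.111] (array([ 620.8, -299.4]), array([327.8, 113.7]), np.float64(55.4))
yel 268 [385. 263.] [0.396 0.361 0.046] (array([391. , 359.5]), array([56.7, 28.1]), np.float64(-67.7))
yel 39 [284. 266.] [0.603 0.181 0.069] (array([603.1, 179.7]), array([26.8, 26.4]), np.float64(40.8))
green roof (array([ 755.7, -229.8]), array([197.8,  69.3]), np.float64(83.4)) 0.175
housing (array([790.3, 211.4]), array([301.3, 120.5]), np.float64(-87.3))
trayrim (array([428. ,  -1.2]), array([333.8, 144.2]), np.float64(-87.7))
```

Call:
drive_tool --increments '[{"hand": 57, "yaw": -7.1}, {"yaw": -7.1}, {"tx": -0.046, "ty": -0.027}, {"tx": -0.046, "ty": -0.027}, {"tx": -0.046, "ty": -0.027}]' --force 25

```text
$.increments[0]: bad value
```

Call:
drive_tool --increments '[{"tx": -0.046, "ty": -0.027}, {"tx": -0.046, "ty": -0.027}, {"tx": -0.046, "ty": -0.027}, {"tx": -0.046, "ty": -0.027}, {"tx": -0.046, "ty": -0.027}]'

```text
$.increments[0]: bad value
```

Call:
drive_tool --increments '[{"tx": -0.046, "ty": -0.027}, {"tx": -0.046, "ty": -0.027}, {}]'

```text
$.increments[0]: bad value
```

```bash
cat >> h.py <<'E'
def plan(x,y,z,A,s=None):
    s=s or arm.observe();R=np.array(s['tool_rot']);p=np.array(s['position'])*1000
    A0=np.rad2deg(np.arctan2(R[1,1],R[0,1]));yaw=-((A-A0+180)%360-180);A0,A
    a=np.deg2rad(A);d=np.array([x,y,z])-p
    ex=np.array([np.cos(a+np.pi/2),np.sin(a+np.pi/2)]);ey=np.array([np.cos(a),np.sin(a)])
    print('t%.2f at'%s['time_s'],p.round(1),'A%.1f'%A0,'gap%.1f'%(s['finger_gap']*1000),'F',np.round(s['contact_force'],1),'| yaw %.1f tx %.1f ty %.1f tz %.1f mm'%(yaw,d[:2]@ex,d[:2]@ey,-d[2]))
E
python3 - <<'E'
from h import *
plan(603.5,324.5,77,91)
E
```

```text
t0.90 at [136.7 584.2 222.6] A76.8 gap87.8 F [-0.2 -0.3  0.3] | yaw -14.2 tx -462.2 ty -267.8 tz 145.6 mm
```

Call:
drive_tool --increments '[{"hand": 57, "tx": 0, "ty": 0, "tz": 0, "yaw": -7.1}, {"hand": 57, "tx": 0, "ty": 0, "tz": 0, "yaw": -7.1}, {"hand": 57, "tx": -0.046, "ty": -0.027, "tz": 0, "yaw": 0}, {"hand": 57, "tx": -0.046, "ty": -0.027, "tz": 0, "yaw": 0}, {"hand": 57, "tx": -0.046, "ty": -0.027, "tz": 0, "yaw": 0}]' --force 25

```text
time_s: 1.52
position: [0.2773, 0.505, 0.2227]
tool_rot: [[-1.0, -0.019, 0.0], [-0.019, 1.0, 0.0], [-0.0, 0.0, -1.0]]
contact_force: [-0.1, 0.6, -0.4]
finger_gap: 0.0502
gripper_force: 0.0
```

Call:
drive_tool --increments '[{"hand": 57, "tx": -0.046, "ty": -0.027, "tz": 0, "yaw": 0}, {"hand": 57, "tx": -0.046, "ty": -0.027, "tz": 0, "yaw": 0}, {"hand": 57, "tx": -0.046, "ty": -0.027, "tz": 0, "yaw": 0}, {"hand": 57, "tx": -0.046, "ty": -0.027, "tz": 0, "yaw": 0}, {"hand": 57, "tx": -0.046, "ty": -0.027, "tz": 0, "yaw": 0}]'

```text
time_s: 2.15
position: [0.51, 0.3739, 0.2227]
tool_rot: [[-1.0, -0.018, 0.0], [-0.018, 1.0, 0.0], [-0.0, 0.0, -1.0]]
contact_force: [0.6, 1.2, 0.1]
finger_gap: 0.05
gripper_force: 0.0
```

Call:
drive_tool --increments '[{"hand": 57, "tx": -0.046, "ty": -0.027, "tz": 0.03, "yaw": 0}, {"hand": 57, "tx": -0.046, "ty": -0.027, "tz": 0.03, "yaw": 0}, {"hand": 57, "tx": 0, "ty": 0, "tz": 0, "yaw": 0}]'

```text
time_s: 2.52
position: [0.6031, 0.3194, 0.1594]
tool_rot: [[-1.0, -0.014, -0.003], [-0.014, 1.0, -0.002], [0.003, -0.002, -1.0]]
contact_force: [-0.9, -0.3, -0.0]
finger_gap: 0.05
gripper_force: 0.0
```

```bash
python3 - <<'E'
from h import *
plan(603.5,324.5,77,91)
E
```

```text
t2.52 at [603.1 319.4 159.4] A90.8 gap50.0 F [-0.9 -0.3 -0. ] | yaw -0.2 tx -0.4 ty 5.1 tz 82.4 mm
```

Call:
drive_tool --increments '[{"hand": 57, "tx": 0, "ty": 0.005, "tz": 0.03, "yaw": 0}, {"hand": 57, "tx": 0, "ty": 0, "tz": 0.03, "yaw": 0}, {"hand": 57, "tx": 0, "ty": 0, "tz": 0.022, "yaw": 0}, {"hand": 57, "tx": 0, "ty": 0, "tz": 0, "yaw": 0}, {"hand": 10, "tx": 0, "ty": 0, "tz": 0, "yaw": 0}]'

```text
time_s: 3.15
position: [0.6017, 0.3283, 0.082]
tool_rot: [[-1.0, -0.019, 0.001], [-0.019, 1.0, 0.001], [-0.001, 0.001, -1.0]]
contact_force: [-0.2, 0.2, 0.7]
finger_gap: 0.0432
gripper_force: 0.0
```

Call:
drive_tool --increments '[{"hand": 10, "tx": 0, "ty": 0, "tz": 0, "yaw": 0}, {"hand": 10, "tx": 0, "ty": 0, "tz": 0, "yaw": 0}, {"hand": 10, "tx": 0, "ty": 0, "tz": 0, "yaw": 0}]'

```text
time_s: 3.52
position: [0.6021, 0.328, 0.0821]
tool_rot: [[-1.0, -0.018, 0.002], [-0.018, 1.0, 0.001], [-0.002, 0.001, -1.0]]
contact_force: [-0.3, 0.3, 5.7]
finger_gap: 0.03
gripper_force: 25.0
```

```bash
python3 - <<'E'
from h import *
plan(426,110,180,92)
E
```

```text
t3.52 at [602.1 328.   82.1] A91.0 gap30.0 F [-0.3  0.3  5.7] | yaw -1.0 tx 183.6 ty -211.7 tz -97.9 mm
```

Call:
drive_tool --increments '[{"hand": 10, "tx": 0, "ty": 0, "tz": -0.04, "yaw": 0}, {"hand": 10, "tx": 0, "ty": 0, "tz": -0.04, "yaw": -1}, {"hand": 10, "tx": 0.037, "ty": -0.042, "tz": 0, "yaw": 0}, {"hand": 10, "tx": 0.037, "ty": -0.042, "tz": 0, "yaw": 0}, {"hand": 10, "tx": 0.037, "ty": -0.042, "tz": 0, "yaw": 0}]'

```text
time_s: 4.15
position: [0.4938, 0.1965, 0.1609]
tool_rot: [[-0.999, -0.036, 0.001], [-0.036, 0.999, -0.0], [-0.001, -0.0, -1.0]]
contact_force: [0.6, -0.6, -0.5]
finger_gap: 0.0295
gripper_force: 25.0
```

Call:
drive_tool --increments '[{"hand": 10, "tx": 0.037, "ty": -0.042, "tz": 0, "yaw": 0}, {"hand": 10, "tx": 0.037, "ty": -0.042, "tz": 0, "yaw": 0}, {"hand": 10, "tx": 0, "ty": 0, "tz": 0.04, "yaw": 0}, {"hand": 10, "tx": 0, "ty": 0, "tz": 0.04, "yaw": 0}, {"hand": 10, "tx": 0, "ty": 0, "tz": 0, "yaw": 0}]'

```text
time_s: 4.78
position: [0.4216, 0.1106, 0.0792]
tool_rot: [[-0.999, -0.035, -0.005], [-0.035, 0.999, -0.001], [0.005, -0.0, -1.0]]
contact_force: [0.0, 0.3, -0.3]
finger_gap: 0.0298
gripper_force: 25.0
```

```bash
python3 - <<'E'
from h import *
plan(426,110,19,92)
E
```

```text
t4.78 at [421.6 110.6  79.2] A92.0 gap29.8 F [ 0.   0.3 -0.3] | yaw 0.0 tx -4.3 ty -0.8 tz 60.2 mm
```

Call:
drive_tool --increments '[{"hand": 10, "tx": -0.004, "ty": 0, "tz": 0.03, "yaw": 0}, {"hand": 10, "tx": 0, "ty": 0, "tz": 0.03, "yaw": 0}, {"hand": 10, "tx": 0, "ty": 0, "tz": 0, "yaw": 0}, {"hand": 57, "tx": 0, "ty": 0, "tz": 0, "yaw": 0}, {"hand": 57, "tx": 0, "ty": 0, "tz": 0, "yaw": 0}]'

```text
time_s: 5.4
position: [0.4291, 0.1114, 0.0221]
tool_rot: [[-0.999, -0.036, 0.003], [-0.036, 0.999, 0.0], [-0.003, 0.0, -1.0]]
contact_force: [-0.8, -0.4, 0.1]
finger_gap: 0.0466
gripper_force: 0.0
```

Call:
drive_tool --increments '[{"hand": 57, "tx": 0, "ty": 0, "tz": -0.05, "yaw": 0}, {"hand": 57, "tx": 0, "ty": 0, "tz": -0.05, "yaw": 0}, {"hand": 57, "tx": 0, "ty": 0, "tz": -0.05, "yaw": -4.5}, {"hand": 57, "tx": 0, "ty": 0, "tz": 0, "yaw": 0}]'

```text
time_s: 5.9
position: [0.4312, 0.1116, 0.1753]
tool_rot: [[-0.993, -0.114, 0.01], [-0.114, 0.993, 0.001], [-0.01, -0.0, -1.0]]
contact_force: [0.2, 0.1, -0.7]
finger_gap: 0.0499
gripper_force: 0.0
```

```bash
python3 - <<'E'
from h import *
plan(613,145,82,96.5)
E
```

```text
t5.90 at [431.2 111.6 175.3] A96.6 gap49.9 F [ 0.2  0.1 -0.7] | yaw 0.1 tx -184.4 ty 12.6 tz 93.3 mm
```

Call:
drive_tool --increments '[{"hand": 57, "tx": -0.047, "ty": 0.003, "tz": 0, "yaw": 0}, {"hand": 57, "tx": -0.047, "ty": 0.003, "tz": 0, "yaw": 0}, {"hand": 57, "tx": -0.047, "ty": 0.003, "tz": 0, "yaw": 0}, {"hand": 57, "tx": -0.046, "ty": 0.004, "tz": 0.04, "yaw": 0}, {"hand": 57, "tx": 0, "ty": 0, "tz": 0, "yaw": 0}]'

```text
time_s: 6.52
position: [0.612, 0.1454, 0.1255]
tool_rot: [[-0.994, -0.113, -0.007], [-0.113, 0.994, -0.001], [0.007, -0.0, -1.0]]
contact_force: [-0.5, -0.7, -0.3]
finger_gap: 0.0501
gripper_force: 0.0
```

Call:
drive_tool --increments '[{"hand": 57, "tx": 0, "ty": 0, "tz": 0, "yaw": 0}]'

```text
time_s: 6.65
position: [0.6107, 0.1452, 0.1298]
tool_rot: [[-0.994, -0.114, -0.003], [-0.114, 0.994, -0.001], [0.003, -0.0, -1.0]]
contact_force: [-0.6, -0.2, 0.1]
finger_gap: 0.0498
gripper_force: 0.0
```

```bash
python3 - <<'E'
from h import *
plan(613,145,82,96.5)
E
```

```text
t6.65 at [610.7 145.2 129.8] A96.5 gap49.8 F [-0.6 -0.2  0.1] | yaw 0.0 tx -2.3 ty -0.5 tz 47.8 mm
```

Call:
drive_tool --increments '[{"hand": 57, "tx": 0, "ty": 0, "tz": 0.024, "yaw": 0}, {"hand": 57, "tx": 0, "ty": 0, "tz": 0.024, "yaw": 0}, {"hand": 57, "tx": 0, "ty": 0, "tz": 0, "yaw": 0}, {"hand": 10, "tx": 0, "ty": 0, "tz": 0, "yaw": 0}, {"hand": 10, "tx": 0, "ty": 0, "tz": 0, "yaw": 0}]'

```text
time_s: 7.28
position: [0.613, 0.1455, 0.0844]
tool_rot: [[-0.994, -0.114, 0.003], [-0.114, 0.994, 0.0], [-0.003, -0.0, -1.0]]
contact_force: [-0.4, 0.6, 0.8]
finger_gap: 0.0335
gripper_force: 0.0
```

Call:
drive_tool --increments '[{"hand": 10, "tx": 0, "ty": 0, "tz": 0, "yaw": 0}, {"hand": 10, "tx": 0, "ty": 0, "tz": 0, "yaw": 0}, {"hand": 10, "tx": 0, "ty": 0, "tz": -0.04, "yaw": 0}, {"hand": 10, "tx": 0, "ty": 0, "tz": -0.04, "yaw": 4.5}]'

```text
time_s: 7.78
position: [0.6118, 0.1453, 0.1633]
tool_rot: [[-0.999, -0.034, -0.001], [-0.034, 0.999, -0.0], [0.001, -0.0, -1.0]]
contact_force: [0.4, -0.6, -0.4]
finger_gap: 0.0276
gripper_force: 25.0
```

Call:
drive_tool --increments '[{"hand": 10, "tx": 0.047, "ty": -0.0245, "tz": 0, "yaw": 0}, {"hand": 10, "tx": 0.047, "ty": -0.0245, "tz": 0, "yaw": 0}, {"hand": 10, "tx": 0.047, "ty": -0.0245, "tz": 0, "yaw": 0}, {"hand": 10, "tx": 0.047, "ty": -0.0245, "tz": 0.04, "yaw": 0}, {"hand": 10, "tx": 0, "ty": 0, "tz": 0.04, "yaw": 0}]'

```text
time_s: 8.4
position: [0.4269, 0.0414, 0.085]
tool_rot: [[-0.999, -0.034, -0.001], [-0.034, 0.999, -0.0], [0.001, -0.0, -1.0]]
contact_force: [1.0, 0.6, -0.5]
finger_gap: 0.0276
gripper_force: 25.0
```

```bash
python3 - <<'E'
from h import *
plan(426,40,19,92)
E
```

```text
t8.40 at [426.9  41.4  85. ] A92.0 gap27.6 F [ 1.   0.6 -0.5] | yaw -0.0 tx 0.9 ty -1.4 tz 66.0 mm
```

Call:
drive_tool --increments '[{"hand": 10, "tx": 0, "ty": 0, "tz": 0.03, "yaw": 0}, {"hand": 10, "tx": 0, "ty": 0, "tz": 0.032, "yaw": 0}, {"hand": 10, "tx": 0, "ty": 0, "tz": 0, "yaw": 0}, {"hand": 57, "tx": 0, "ty": 0, "tz": 0, "yaw": 0}, {"hand": 57, "tx": 0, "ty": 0, "tz": 0, "yaw": 0}]'

```text
time_s: 9.02
position: [0.4317, 0.0423, 0.0242]
tool_rot: [[-0.999, -0.036, 0.003], [-0.036, 0.999, -0.0], [-0.003, -0.0, -1.0]]
contact_force: [1.1, -0.3, 0.5]
finger_gap: 0.0442
gripper_force: 0.0
```

Call:
drive_tool --increments '[{"hand": 57, "tx": 0, "ty": 0, "tz": -0.05, "yaw": 0}, {"hand": 57, "tx": 0, "ty": 0, "tz": -0.05, "yaw": 0}, {"hand": 57, "tx": 0, "ty": 0, "tz": -0.03, "yaw": -3.7}, {"hand": 57, "tx": -0.05, "ty": 0.006, "tz": 0, "yaw": 0}, {"hand": 57, "tx": -0.05, "ty": 0.006, "tz": 0, "yaw": 0}]'

```text
time_s: 9.65
position: [0.5307, 0.0646, 0.1556]
tool_rot: [[-0.995, -0.1, 0.004], [-0.1, 0.995, -0.0], [-0.004, -0.001, -1.0]]
contact_force: [0.2, -0.8, 1.4]
finger_gap: 0.0501
gripper_force: 0.0
```

Call:
drive_tool --increments '[{"hand": 57, "tx": -0.05, "ty": 0.006, "tz": 0, "yaw": 0}, {"hand": 57, "tx": -0.05, "ty": 0.006, "tz": 0.02, "yaw": 0}, {"hand": 57, "tx": 0, "ty": 0, "tz": 0, "yaw": 0}, {"hand": 57, "tx": 0, "ty": 0, "tz": 0, "yaw": 0}]'

```text
time_s: 10.15
position: [0.6262, 0.0862, 0.1335]
tool_rot: [[-0.995, -0.1, -0.001], [-0.1, 0.995, -0.0], [0.001, -0.0, -1.0]]
contact_force: [-0.3, 0.8, 0.2]
finger_gap: 0.05
gripper_force: 0.0
```

```bash
python3 - <<'E'
from h import *
plan(623,84,82,95.7)
im,d=cap('scene');W=world('scene',d)
hsv=cv2.cvtColor(im,cv2.COLOR_RGB2HSV).astype(int)
m=(hsv[...,0]>=4)&(hsv[...,0]<25)&(hsv[...,1]>60)&(W[...,2]>.012)&(W[...,0]>.3)&(W[...,0]<.68)&(abs(W[...,1])<.35)
for k,P in clusters(W,m,60): print(rect(P),P[:,2].max().round(3))
E
```

```text
t10.15 at [626.2  86.2 133.5] A95.8 gap50.0 F [-0.3  0.8  0.2] | yaw 0.1 tx 3.4 ty -1.9 tz 51.5 mm
(array([ 429.7, -328.6]), array([79.5, 41.7]), np.float64(-0.6)) 0.036
(array([ 660.5, -237.1]), array([144.3,  36.8]), np.float64(87.4)) 0.17
(array([639.6,  59.1]), array([108.2,  53.8]), np.float64(87.5)) 0.332
(array([ 593. , -167.4]), array([43.8, 43.7]), np.float64(86.4)) 0.069
(array([523.7, 106.7]), array([290.8,  38.5]), np.float64(30.4)) 0.254
(array([432. , 110.1]), array([81.2, 34.1]), np.float64(1.5)) 0.033
(array([637.2,  94.7]), array([106.8,  63.2]), np.float64(41.6)) 0.256
(array([648.3,  -1.7]), array([48.5, 43.3]), np.float64(46.4)) 0.024
(array([397.1, 337.6]), array([28.7,  4.9]), np.float64(53.3)) 0.076
```

Call:
drive_tool --increments '[{"hand": 57, "tx": 0.002, "ty": -0.002, "tz": 0.025, "yaw": 0}, {"hand": 57, "tx": 0, "ty": 0, "tz": 0.026, "yaw": 0}, {"hand": 57, "tx": 0, "ty": 0, "tz": 0, "yaw": 0}, {"hand": 10, "tx": 0, "ty": 0, "tz": 0, "yaw": 0}, {"hand": 10, "tx": 0, "ty": 0, "tz": 0, "yaw": 0}]'

```text
time_s: 10.82
position: [0.6262, 0.084, 0.0836]
tool_rot: [[-0.995, -0.1, 0.002], [-0.1, 0.995, -0.0], [-0.002, -0.0, -1.0]]
contact_force: [-0.5, -0.1, -0.4]
finger_gap: 0.0335
gripper_force: 0.0
```

Call:
drive_tool --increments '[{"hand": 10, "tx": 0, "ty": 0, "tz": 0, "yaw": 0}, {"hand": 10, "tx": 0, "ty": 0, "tz": 0, "yaw": 0}, {"hand": 10, "tx": 0, "ty": 0, "tz": -0.04, "yaw": 0}, {"hand": 10, "tx": 0, "ty": 0, "tz": -0.04, "yaw": 3.7}]'

```text
time_s: 11.32
position: [0.6249, 0.084, 0.1627]
tool_rot: [[-0.999, -0.034, -0.001], [-0.034, 0.999, -0.0], [0.001, -0.0, -1.0]]
contact_force: [0.6, -0.3, -0.1]
finger_gap: 0.0304
gripper_force: 25.0
```

Call:
drive_tool --increments '[{"hand": 10, "tx": 0.05, "ty": -0.027, "tz": 0, "yaw": 0}, {"hand": 10, "tx": 0.05, "ty": -0.027, "tz": 0, "yaw": 0}, {"hand": 10, "tx": 0.05, "ty": -0.027, "tz": 0, "yaw": 0}, {"hand": 10, "tx": 0.05, "ty": -0.027, "tz": 0.03, "yaw": 0}, {"hand": 10, "tx": 0, "ty": 0, "tz": 0.03, "yaw": 0}]'

```text
time_s: 11.95
position: [0.4267, -0.031, 0.1027]
tool_rot: [[-0.999, -0.033, -0.002], [-0.033, 0.999, -0.0], [0.002, -0.0, -1.0]]
contact_force: [0.4, 0.2, 0.0]
finger_gap: 0.0295
gripper_force: 25.0
```

```bash
python3 - <<'E'
from h import *
plan(426,-30,20,92)
E
```

```text
t11.95 at [426.7 -31.  102.7] A91.9 gap29.5 F [0.4 0.2 0. ] | yaw -0.1 tx 0.7 ty 1.0 tz 82.7 mm
```

Call:
drive_tool --increments '[{"hand": 10, "tx": 0, "ty": 0, "tz": 0.04, "yaw": 0}, {"hand": 10, "tx": 0, "ty": 0, "tz": 0.039, "yaw": 0}, {"hand": 10, "tx": 0, "ty": 0, "tz": 0, "yaw": 0}, {"hand": 57, "tx": 0, "ty": 0, "tz": 0, "yaw": 0}, {"hand": 57, "tx": 0, "ty": 0, "tz": 0, "yaw": 0}]'

```text
time_s: 12.58
position: [0.432, -0.0305, 0.0253]
tool_rot: [[-0.999, -0.036, 0.003], [-0.036, 0.999, -0.001], [-0.003, -0.001, -1.0]]
contact_force: [0.3, 0.7, -0.1]
finger_gap: 0.0463
gripper_force: 0.0
```

Call:
drive_tool --increments '[{"hand": 57, "tx": 0, "ty": 0, "tz": -0.05, "yaw": 0}, {"hand": 57, "tx": 0, "ty": 0, "tz": -0.05, "yaw": 0}, {"hand": 85, "tx": 0, "ty": 0, "tz": -0.04, "yaw": 8}, {"hand": 85, "tx": -0.0445, "ty": -0.03, "tz": 0, "yaw": 0}, {"hand": 85, "tx": -0.0445, "ty": -0.03, "tz": 0, "yaw": 0}]'

```text
time_s: 13.2
position: [0.5148, -0.0999, 0.1669]
tool_rot: [[-0.995, 0.103, 0.005], [0.103, 0.995, -0.002], [-0.005, -0.001, -1.0]]
contact_force: [-0.1, -0.1, -0.1]
finger_gap: 0.074
gripper_force: 0.0
```

Call:
drive_tool --increments '[{"hand": 85, "tx": -0.0445, "ty": -0.03, "tz": 0, "yaw": 0}, {"hand": 85, "tx": -0.0445, "ty": -0.03, "tz": 0, "yaw": 0}, {"hand": 85, "tx": 0, "ty": 0, "tz": 0, "yaw": 0}, {"hand": 85, "tx": 0, "ty": 0, "tz": 0, "yaw": 0}]'

```text
time_s: 13.7
position: [0.5945, -0.1676, 0.1646]
tool_rot: [[-0.995, 0.104, -0.0], [0.104, 0.995, 0.0], [0.0, 0.0, -1.0]]
contact_force: [-0.8, -0.1, 0.8]
finger_gap: 0.0743
gripper_force: 0.0
```

```bash
python3 - <<'E'
from h import *
plan(591.5,-167.5,35,84)
im,d=cap('scene');W=world('scene',d)
hsv=cv2.cvtColor(im,cv2.COLOR_RGB2HSV).astype(int)
m=(hsv[...,0]>=4)&(hsv[...,0]<25)&(hsv[...,1]>60)&(W[...,2]>.012)&(W[...,0]>.3)&(W[...,0]<.68)&(abs(W[...,1])<.35)
for k,P in clusters(W,m,60): print(rect(P),P[:,2].max().round(3))
E
```

```text
t13.70 at [ 594.5 -167.6  164.6] A84.0 gap74.3 F [-0.8 -0.1  0.8] | yaw 0.0 tx 3.0 ty -0.2 tz 129.6 mm
(array([ 610.5, -189.1]), array([124.2,  57.6]), np.float64(-80.5)) 0.365
(array([ 604.6, -104.9]), array([65.6, 53.3]), np.float64(-7.6)) 0.284
(array([ 661.2, -240.3]), array([139.7,  36.3]), np.float64(87.4)) 0.17
(array([ 593.5, -166.4]), array([44.2, 42.1]), np.float64(84.3)) 0.07
(array([428.5, -36. ]), array([79.1, 44. ]), np.float64(0.4)) 0.035
(array([432.9,  41.9]), array([75.7, 31.3]), np.float64(2.7)) 0.038
(array([432.5, 110. ]), array([82.4, 33.1]), np.float64(4.0)) 0.032
(array([648.2,  -1.8]), array([48. , 43.5]), np.float64(46.5)) 0.025
(array([396.9, 336.9]), array([28.9,  7.8]), np.float64(57.2)) 0.074
```

Call:
drive_tool --increments '[{"hand": 85, "tx": 0.002, "ty": 0.0, "tz": 0.045, "yaw": 0}, {"hand": 85, "tx": 0, "ty": 0, "tz": 0.045, "yaw": 0}, {"hand": 85, "tx": 0, "ty": 0, "tz": 0.04, "yaw": 0}, {"hand": 20, "tx": 0, "ty": 0, "tz": 0, "yaw": 0}, {"hand": 20, "tx": 0, "ty": 0, "tz": 0, "yaw": 0}]'

```text
time_s: 14.38
position: [0.5936, -0.1676, 0.0355]
tool_rot: [[-0.995, 0.103, 0.001], [0.103, 0.995, -0.001], [-0.001, -0.0, -1.0]]
contact_force: [0.7, 0.3, -0.5]
finger_gap: 0.058
gripper_force: 0.0
```

Call:
drive_tool --increments '[{"hand": 20, "tx": 0, "ty": 0, "tz": 0, "yaw": 0}, {"hand": 20, "tx": 0, "ty": 0, "tz": 0, "yaw": 0}, {"hand": 20, "tx": 0, "ty": 0, "tz": -0.04, "yaw": 0}, {"hand": 20, "tx": 0, "ty": 0, "tz": -0.04, "yaw": -8}]'

```text
time_s: 14.88
position: [0.5929, -0.1678, 0.115]
tool_rot: [[-0.999, -0.038, -0.001], [-0.038, 0.999, 0.0], [0.001, 0.0, -1.0]]
contact_force: [0.7, 0.4, -1.5]
finger_gap: 0.0398
gripper_force: 25.0
```

Call:
drive_tool --increments '[{"hand": 20, "tx": 0.055, "ty": 0.021, "tz": 0, "yaw": 0}, {"hand": 20, "tx": 0.055, "ty": 0.021, "tz": 0, "yaw": 0}, {"hand": 20, "tx": 0.055, "ty": 0.021, "tz": 0, "yaw": 0}, {"hand": 20, "tx": 0, "ty": 0, "tz": 0, "yaw": 0}, {"hand": 20, "tx": 0, "ty": 0, "tz": 0.03, "yaw": 0}]'

```text
time_s: 15.5
position: [0.429, -0.112, 0.086]
tool_rot: [[-0.999, -0.035, 0.007], [-0.035, 0.999, -0.003], [-0.007, -0.003, -1.0]]
contact_force: [1.1, -0.3, -1.7]
finger_gap: 0.0401
gripper_force: 25.0
```

```bash
python3 - <<'E'
from h import *
plan(426,-110,44,92)
E
```

```text
t15.50 at [ 429. -112.   86.] A92.0 gap40.1 F [ 1.1 -0.3 -1.7] | yaw 0.0 tx 2.9 ty 2.1 tz 42.0 mm
```

Call:
drive_tool --increments '[{"hand": 20, "tx": 0.002, "ty": 0.002, "tz": 0.02, "yaw": 0}, {"hand": 20, "tx": 0, "ty": 0, "tz": 0.022, "yaw": 0}, {"hand": 20, "tx": 0, "ty": 0, "tz": 0, "yaw": 0}, {"hand": 62, "tx": 0, "ty": 0, "tz": 0, "yaw": 0}, {"hand": 62, "tx": 0, "ty": 0, "tz": 0, "yaw": 0}]'

```text
time_s: 16.12
position: [0.4249, -0.1092, 0.0427]
tool_rot: [[-0.999, -0.035, 0.002], [-0.035, 0.999, -0.001], [-0.001, -0.001, -1.0]]
contact_force: [0.6, -0.4, -0.9]
finger_gap: 0.0533
gripper_force: 0.0
```

Call:
drive_tool --increments '[{"hand": 62, "tx": 0, "ty": 0, "tz": -0.05, "yaw": 0}, {"hand": 62, "tx": 0, "ty": 0, "tz": -0.05, "yaw": 0}, {"hand": 62, "tx": 0, "ty": 0, "tz": -0.05, "yaw": 0}, {"hand": 62, "tx": 0, "ty": 0, "tz": -0.03, "yaw": 0}]'

```text
time_s: 16.62
position: [0.4249, -0.1092, 0.2252]
tool_rot: [[-0.999, -0.036, 0.004], [-0.036, 0.999, -0.002], [-0.004, -0.002, -1.0]]
contact_force: [0.3, 0.8, -0.7]
finger_gap: 0.0543
gripper_force: 0.0
```

```bash
python3 - <<'E'
from h import *
plan(590,-217,200,84)
a,da=cap('top');b,db=cap('scene')
np.savez('f1.npz',a=a,wa=world('top',da),b=b,wb=world('scene',db),da=da,db=db)
f=np.load('f1.npz')
cv2.imwrite('pics/m2.png',np.hstack([cv2.resize(a[105:185,280:345,::-1],(400,492),interpolation=cv2.INTER_CUBIC),cv2.resize(b[150:270,100:200,::-1],(400,492),interpolation=cv2.INTER_CUBIC)]))
for k in 'ab':
    im=f[k];W=f['w'+k];hsv=cv2.cvtColor(im,cv2.COLOR_RGB2HSV).astype(int);H,S,V=hsv[...,0],hsv[...,1],hsv[...,2]
    X,Y,Z=W[...,0],W[...,1],W[...,2]
    o=(H>4)&(H<16)&(S>170)&(V>140)&(X>.6)&(X<.75)&(Y<-.15)
    for m,P in clusters(W,o,5): t=P[P[:,2]>P[:,2].max()-.012];print('orange',m.sum(),P.mean(0).round(3),'top',len(t),t.mean(0).round(3),rect(t),P[:,2].max(),np.argwhere(m).mean(0))
    ye=(H>16)&(H<36)&(S>90)&(X>.6)&(X<.75)&(Y<-.15)&(Z>.14)
    for m,P in clusters(W,ye,5): t=P[P[:,2]>P[:,2].max()-.015];print('tab',m.sum(),t.mean(0).round(3),rect(t),P[:,2].max())
E
```

```text
t16.62 at [ 424.9 -109.2  225.2] A92.0 gap54.3 F [ 0.3  0.8 -0.7] | yaw 8.0 tx -175.4 ty -90.0 tz 25.2 mm
orange 22 [ 0.687 -0.227  0.133] top 16 [ 0.683 -0.225  0.147] (array([ 683.7, -224.9]), array([22.1, 14.8]), np.float64(-23.1)) 0.15169211587459097 [138.04545455 310.13636364]
tab 79 [ 0.642 -0.222  0.168] (array([ 642. , -222.4]), array([64.4, 11.3]), np.float64(85.8)) 0.1772952220429804
orange 59 [ 0.689 -0.216  0.127] top 18 [ 0.69  -0.217  0.138] (array([ 691. , -216.6]), array([20.5,  7.9]), np.float64(-28.6)) 0.14475587816914154 [194.98305085 162.20338983]
tab 142 [ 0.647 -0.219  0.165] (array([ 646.1, -220.5]), array([70.5, 11.9]), np.float64(81.9)) 0.17226250686254183
tab 43 [ 0.686 -0.227  0.144] (array([ 686.1, -227.7]), array([25.4, 22.3]), np.float64(83.2)) 0.1486614659056503
```

View pics/m2.png

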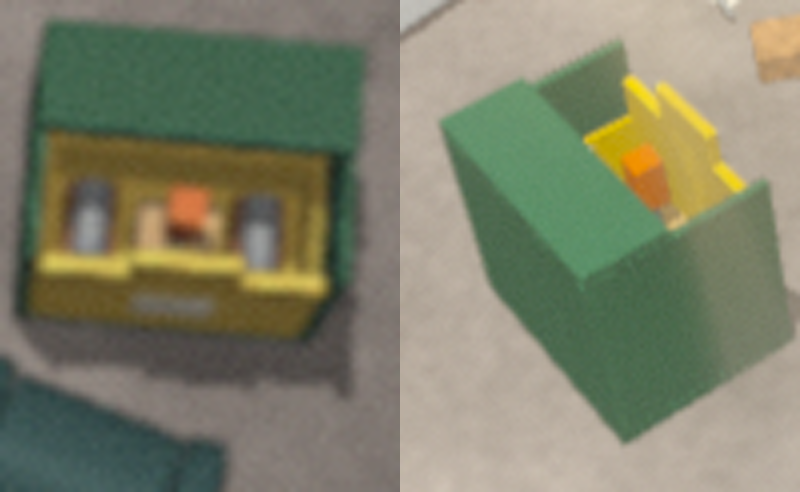

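Call:
drive_tool --increments '[{"hand": 0, "tx": 0, "ty": 0, "tz": 0, "yaw": 8}, {"hand": 0, "tx": -0.05, "ty": -0.0178, "tz": 0, "yaw": 0}, {"hand": 0, "tx": -0.05, "ty": -0.0178, "tz": 0, "yaw": 0}, {"hand": 0, "tx": -0.05, "ty": -0.0178, "tz": 0, "yaw": 0}, {"hand": 0, "tx": -0.05, "ty": -0.0178, "tz": 0, "yaw": 0}]'

```text
time_s: 17.35
position: [0.6164, -0.2009, 0.2206]
tool_rot: [[-0.995, 0.104, -0.001], [0.104, 0.995, 0.001], [0.001, 0.0, -1.0]]
contact_force: [0.3, 0.3, 0.4]
finger_gap: 0.0081
gripper_force: 0.0
```

Call:
drive_tool --increments '[{"hand": 0, "tx": -0.05, "ty": -0.0178, "tz": 0, "yaw": 0}, {"hand": 0, "tx": 0, "ty": 0, "tz": 0.02, "yaw": 0}, {"hand": 0, "tx": 0, "ty": 0, "tz": 0, "yaw": 0}, {"hand": 0, "tx": 0, "ty": 0, "tz": 0, "yaw": 0}]'

```text
time_s: 17.85
position: [0.6627, -0.2229, 0.2016]
tool_rot: [[-0.995, 0.104, -0.001], [0.104, 0.995, 0.0], [0.001, 0.0, -1.0]]
contact_force: [0.3, -0.0, 0.3]
finger_gap: 0.0006
gripper_force: 0.0
```

```bash
python3 - <<'E'
from h import *
plan(665,-223.5,157,84)
f=np.load('f1.npz');
for k in 'ab':
    W=f['w'+k];X,Y,Z=W[...,0],W[...,1],W[...,2]
    for y0,y1 in ((-.19,-.17),(-.285,-.265)):
        m=(X>.665)&(X<.705)&(Y>y0)&(Y<y1)&(Z>.02)&(Z<.16);print(k,y0,np.percentile(Z[m],[10,50,75,90,98]).round(3),m.sum())
E
```

```text
t17.85 at [ 662.7 -222.9  201.6] A84.0 gap0.6 F [ 0.3 -0.   0.3] | yaw 0.0 tx -2.4 ty -0.3 tz 44.6 mm
a -0.19 [0.047 0.065 0.069 0.072 0.08 ] 34
a -0.285 [0.042 0.062 0.07  0.073 0.075] 55Traceback (most recent call last):
  File "<stdin>", line 7, in <module>
    return _quantile_unchecked(
        a, q, axis, out, overwrite_input, method, keepdims, weights)
    return _ureduce(a,
                    func=_quantile_ureduce_func,
    ...<5 lines>...
                    overwrite_input=overwrite_input,
                    method=method)
    r = func(a, **kwargs)
    result = _quantile(arr,
                       quantiles=q,
    ...<2 lines>...
                       out=out,
                       weights=wgt)
    slices_having_nans = np.isnan(arr[-1, ...])
                                  ~~~^^^^^^^^^
IndexError: index -1 is out of bounds for axis 0 with size 0
```

Call:
drive_tool --increments '[{"hand": 0, "tx": -0.002, "ty": 0, "tz": 0.022, "yaw": 0}, {"hand": 0, "tx": 0, "ty": 0, "tz": 0.022, "yaw": 0}, {"hand": 0, "tx": 0, "ty": 0, "tz": 0, "yaw": 0}, {"hand": 0, "tx": 0.01, "ty": 0, "tz": 0, "yaw": 0}, {"hand": 0, "tx": 0.01, "ty": 0, "tz": 0, "yaw": 0}]'

```text
time_s: 18.48
position: [0.6468, -0.2217, 0.1595]
tool_rot: [[-0.995, 0.104, 0.005], [0.104, 0.995, -0.001], [-0.005, -0.001, -1.0]]
contact_force: [5.3, -0.2, -1.1]
finger_gap: 0.0006
gripper_force: 2.1
```

Call:
drive_tool --increments '[{"hand": 0, "tx": 0.0145, "ty": 0, "tz": 0.001, "yaw": 0}, {"hand": 0, "tx": 0.014, "ty": 0, "tz": 0.0025, "yaw": 0}, {"hand": 0, "tx": 0.014, "ty": 0, "tz": 0.004, "yaw": 0}]'

```text
time_s: 18.85
position: [0.6028, -0.2173, 0.1514]
tool_rot: [[-0.995, 0.104, 0.002], [0.104, 0.995, -0.001], [-0.002, -0.001, -1.0]]
contact_force: [1.7, 0.3, 3.6]
finger_gap: 0.0006
gripper_force: 2.0
```

```bash
python3 - <<'E'
from h import *
plan(575,-215,134,84)
E
```

```text
t18.85 at [ 602.8 -217.3  151.4] A84.0 gap0.6 F [1.7 0.3 3.6] | yaw 0.0 tx 27.9 ty -0.6 tz 17.4 mm
```

Call:
drive_tool --increments '[{"hand": 0, "tx": 0.0135, "ty": 0, "tz": 0.007, "yaw": 0}, {"hand": 0, "tx": 0.013, "ty": 0, "tz": 0.0075, "yaw": 0}, {"hand": 0, "tx": 0.007, "ty": 0, "tz": 0.004, "yaw": 0}, {"hand": 0, "tx": 0.005, "ty": 0, "tz": 0.001, "yaw": 0}, {"hand": 0, "tx": 0.0, "ty": 0, "tz": 0, "yaw": 0}]'

```text
time_s: 19.48
position: [0.569, -0.2139, 0.1322]
tool_rot: [[-0.994, 0.105, 0.009], [0.105, 0.994, -0.002], [-0.009, -0.001, -1.0]]
contact_force: [9.8, -0.0, 3.8]
finger_gap: 0.0006
gripper_force: 5.1
```

```bash
python3 - <<'E'
from h import *
plan(575,-215,134,84)
a,da=cap('top');b,db=cap('scene')
np.savez('f2.npz',a=a,wa=world('top',da),b=b,wb=world('scene',db))
cv2.imwrite('pics/m3.png',np.hstack([cv2.resize(a[105:205,235:345,::-1],(400,364),interpolation=cv2.INTER_CUBIC),cv2.resize(b[130:270,100:250,::-1],(400,364),interpolation=cv2.INTER_CUBIC)]))
E
```

```text
t19.48 at [ 569.  -213.9  132.2] A84.0 gap0.6 F [ 9.8 -0.   3.8] | yaw -0.0 tx -6.1 ty -0.5 tz -1.8 mm
```

View pics/m3.png

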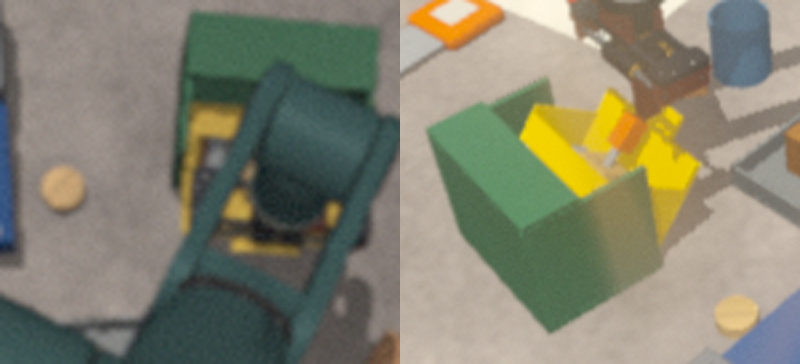

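Call:
drive_tool --increments '[{"hand": 0, "tx": -0.008, "ty": 0, "tz": -0.01, "yaw": 0}, {"hand": 0, "tx": 0, "ty": 0, "tz": -0.04, "yaw": 0}, {"hand": 0, "tx": 0.055, "ty": 0, "tz": 0, "yaw": 0}, {"hand": 0, "tx": 0, "ty": 0, "tz": 0.03, "yaw": 0}, {"hand": 0, "tx": 0, "ty": 0, "tz": 0.03, "yaw": 0}]'

```text
time_s: 20.2
position: [0.5165, -0.2077, 0.1203]
tool_rot: [[-0.995, 0.104, -0.002], [0.104, 0.995, 0.0], [0.002, 0.0, -1.0]]
contact_force: [0.3, -0.1, -0.5]
finger_gap: 0.0008
gripper_force: 0.0
```

Call:
drive_tool --increments '[{"hand": 0, "tx": -0.02, "ty": 0, "tz": 0, "yaw": 0}, {"hand": 0, "tx": -0.015, "ty": 0, "tz": 0, "yaw": 0}, {"hand": 0, "tx": -0.015, "ty": 0, "tz": 0, "yaw": 0}, {"hand": 0, "tx": -0.015, "ty": 0, "tz": 0, "yaw": 0}]'

```text
time_s: 20.7
position: [0.5808, -0.2142, 0.1202]
tool_rot: [[-0.995, 0.104, -0.005], [0.104, 0.995, 0.002], [0.005, 0.001, -1.0]]
contact_force: [-3.6, -0.2, 3.6]
finger_gap: 0.0003
gripper_force: 1.9
```

```bash
python3 - <<'E'
from h import *
plan(629,-219.7,122,84)
E
```

```text
t20.70 at [ 580.8 -214.2  120.2] A84.0 gap0.3 F [-3.6 -0.2  3.6] | yaw 0.0 tx -48.5 ty -0.4 tz -1.8 mm
```

Call:
drive_tool --increments '[{"hand": 0, "tx": -0.014, "ty": 0, "tz": 0, "yaw": 0}, {"hand": 0, "tx": -0.014, "ty": 0, "tz": 0, "yaw": 0}, {"hand": 0, "tx": -0.012, "ty": 0, "tz": 0, "yaw": 0}, {"hand": 0, "tx": -0.008, "ty": 0, "tz": 0, "yaw": 0}, {"hand": 0, "tx": -0.003, "ty": 0, "tz": 0, "yaw": 0}]'

```text
time_s: 21.32
position: [0.6256, -0.2193, 0.1207]
tool_rot: [[-0.995, 0.103, -0.017], [0.103, 0.995, 0.002], [0.017, 0.001, -1.0]]
contact_force: [-31.8, 1.3, 24.0]
finger_gap: 0.0004
gripper_force: 15.6
```

Call:
drive_tool --increments '[{"hand": 0, "tx": -0.002, "ty": 0, "tz": 0, "yaw": 0}, {"hand": 0, "tx": 0, "ty": 0, "tz": 0, "yaw": 0}]'

```text
time_s: 21.58
position: [0.6255, -0.2192, 0.1207]
tool_rot: [[-0.994, 0.103, -0.019], [0.103, 0.995, 0.003], [0.019, 0.001, -1.0]]
contact_force: [-30.4, 0.9, 22.6]
finger_gap: 0.0006
gripper_force: 15.5
```

Call:
drive_tool --increments '[{"hand": 45, "tx": 0.03, "ty": 0, "tz": 0, "yaw": 0}, {"hand": 45, "tx": 0.03, "ty": 0.03, "tz": -0.05, "yaw": 0}, {"hand": 45, "tx": 0.02, "ty": 0.05, "tz": -0.04, "yaw": 0}, {"hand": 45, "tx": 0.02, "ty": 0.05, "tz": 0, "yaw": 0}, {"hand": 45, "tx": 0, "ty": 0, "tz": 0, "yaw": 0}]'

```text
time_s: 22.2
position: [0.5515, -0.0827, 0.2066]
tool_rot: [[-0.995, 0.101, 0.001], [0.101, 0.995, 0.001], [-0.001, 0.001, -1.0]]
contact_force: [-0.0, -0.9, -1.1]
finger_gap: 0.0392
gripper_force: 0.0
```

```bash
python3 - <<'E'
from h import *
a,da=cap('top');b,db=cap('scene')
np.savez('f3.npz',a=a,wa=world('top',da),b=b,wb=world('scene',db))
f=np.load('f3.npz')
cv2.imwrite('pics/m4.png',np.hstack([cv2.resize(a[105:185,280:345,::-1],(400,492),interpolation=cv2.INTER_CUBIC),cv2.resize(b[150:270,100:200,::-1],(400,492),interpolation=cv2.INTER_CUBIC)]))
for k in 'ab':
    im=f[k];W=f['w'+k];hsv=cv2.cvtColor(im,cv2.COLOR_RGB2HSV).astype(int);H,S,V=hsv[...,0],hsv[...,1],hsv[...,2]
    X,Y,Z=W[...,0],W[...,1],W[...,2]
    o=(H>4)&(H<18)&(S>150)&(V>130)&(X>.66)&(X<.75)&(Y<-.15)&(Z>.1)
    for m,P in clusters(W,o,5): t=P[P[:,2]>.135];print('orange',m.sum(),P.mean(0).round(3),'top',len(t),t.mean(0).round(3),rect(t),P[:,2].max(),np.argwhere(m).mean(0))
    ye=(H>16)&(H<36)&(S>90)&(X>.6)&(X<.67)&(Y<-.15)&(Z>.14)
    for m,P in clusters(W,ye,5): t=P[P[:,2]>P[:,2].max()-.015];print('tab',m.sum(),t.mean(0).round(3),rect(t),P[:,2].max())
    o=(H>4)&(H<25)&(S>60)&(X<.52)&(X>.3)&(abs(Y)<.3)&(Z>.012)
    for m,P in clusters(W,o,30): print('wood',m.sum(),rect(P),P[:,2].max())
plan(685.5,-226.5,112,84)
E
```

```text
orange 36 [ 0.672 -0.223  0.141] top 30 [ 0.673 -0.224  0.143] (array([ 673.6, -223.6]), array([24.9, 19. ]), np.float64(-7.5)) 0.15319665848551278 [141.16666667 309.55555556]
tab 69 [ 0.641 -0.225  0.167] (array([ 642. , -224.4]), array([60.9, 11.6]), np.float64(84.5)) 0.1747977428313126
wood 131 (array([428.7, 109.2]), array([77.5, 27. ]), np.float64(6.0)) 0.03923136647948412
orange 126 [ 0.681 -0.219  0.13 ] top 55 [ 0.678 -0.221  0.142] (array([ 677.2, -224.3]), array([28.3, 23.7]), np.float64(83.8)) 0.1475659054480253 [192.38095238 163.51587302]
tab 141 [ 0.647 -0.219  0.165] (array([ 646.4, -219.9]), array([69.1, 11.8]), np.float64(84.5)) 0.17201471001120144
wood 340 (array([ 404.3, -125.7]), array([104.8,  54.6]), np.float64(38.0)) 0.07606700622038899
wood 241 (array([428.5, -30.7]), array([80.5, 32.5]), np.float64(2.7)) 0.0349132149921824
wood 250 (array([431.9,  41.1]), array([76.2, 30.9]), np.float64(1.4)) 0.037872409860087185
wood 258 (array([433. , 110.2]), array([80.5, 30.5]), np.float64(2.5)) 0.03211160480450954
t22.30 at [552.8 -85.7 206.1] A84.1 gap40.0 F [ 1.2 -0.2  0. ] | yaw 0.1 tx -146.7 ty -126.2 tz 94.1 mm
```

View pics/m4.png

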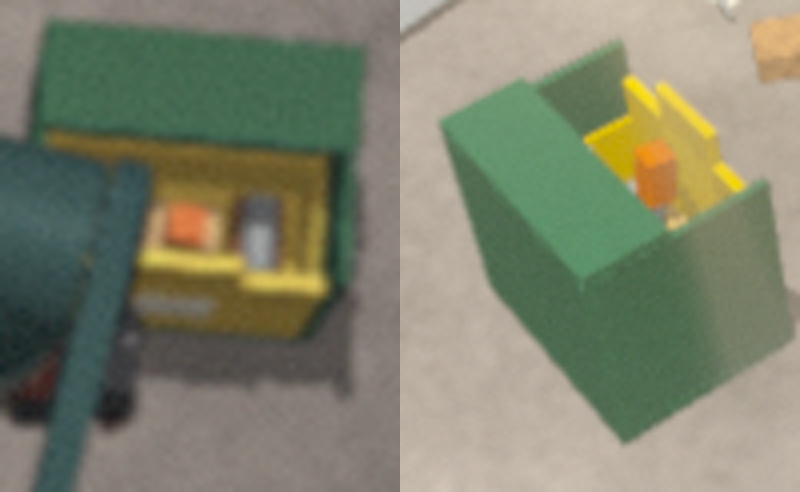

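Call:
drive_tool --increments '[{"hand": 45, "tx": -0.0345, "ty": -0.0313, "tz": 0, "yaw": 0}, {"hand": 45, "tx": -0.0345, "ty": -0.0313, "tz": 0, "yaw": 0}, {"hand": 45, "tx": -0.0345, "ty": -0.0313, "tz": 0, "yaw": 0}, {"hand": 45, "tx": -0.0345, "ty": -0.0313, "tz": 0, "yaw": 0}, {"hand": 45, "tx": 0, "ty": 0, "tz": 0, "yaw": 0}]' --force 5

```text
time_s: 22.92
position: [0.6783, -0.2294, 0.2043]
tool_rot: [[-0.994, 0.108, 0.001], [0.108, 0.994, -0.001], [-0.001, -0.001, -1.0]]
contact_force: [-0.6, -0.0, 0.1]
finger_gap: 0.0395
gripper_force: 0.0
```

Call:
drive_tool --increments '[{"hand": 45, "tx": 0, "ty": 0, "tz": 0.02, "yaw": 0}, {"hand": 45, "tx": 0, "ty": 0, "tz": 0, "yaw": 0}, {"hand": 45, "tx": 0, "ty": 0, "tz": 0, "yaw": 0}]'

```text
time_s: 23.3
position: [0.6759, -0.2247, 0.186]
tool_rot: [[-0.995, 0.104, -0.0], [0.104, 0.995, 0.0], [0.0, -0.0, -1.0]]
contact_force: [-0.3, 0.1, 0.9]
finger_gap: 0.0394
gripper_force: 0.0
```

```bash
python3 - <<'E'
from h import *
plan(677,-224.6,112,84)
E
```

```text
t23.30 at [ 675.9 -224.7  186. ] A84.0 gap39.4 F [-0.3  0.1  0.9] | yaw 0.0 tx -1.1 ty 0.2 tz 74.0 mm
```

Call:
drive_tool --increments '[{"hand": 45, "tx": -0.001, "ty": 0, "tz": 0.03, "yaw": 0}, {"hand": 45, "tx": 0, "ty": 0, "tz": 0.03, "yaw": 0}, {"hand": 45, "tx": 0, "ty": 0, "tz": 0.014, "yaw": 0}, {"hand": 45, "tx": 0, "ty": 0, "tz": 0, "yaw": 0}, {"hand": 15, "tx": 0, "ty": 0, "tz": 0, "yaw": 0}]'

```text
time_s: 23.92
position: [0.6781, -0.2252, 0.1133]
tool_rot: [[-0.995, 0.104, 0.002], [0.104, 0.995, -0.001], [-0.002, -0.001, -1.0]]
contact_force: [-0.5, -0.1, 0.5]
finger_gap: 0.0329
gripper_force: 0.0
```

Call:
drive_tool --increments '[{"hand": 15, "tx": 0, "ty": 0, "tz": 0, "yaw": 0}, {"hand": 15, "tx": 0, "ty": 0, "tz": 0, "yaw": 0}, {"hand": 15, "tx": 0, "ty": 0, "tz": 0, "yaw": 0}, {"hand": 15, "tx": 0, "ty": 0, "tz": 0, "yaw": 0}]'

```text
time_s: 24.42
position: [0.6777, -0.2248, 0.1129]
tool_rot: [[-0.995, 0.104, 0.001], [0.104, 0.995, -0.0], [-0.001, -0.0, -1.0]]
contact_force: [-0.4, 0.2, 5.6]
finger_gap: 0.0244
gripper_force: 5.0
```

Call:
drive_tool --increments '[{"hand": 15, "tx": -0.004, "ty": 0, "tz": 0, "yaw": 0}, {"hand": 15, "tx": -0.004, "ty": 0, "tz": 0, "yaw": 0}, {"hand": 15, "tx": 0, "ty": 0, "tz": 0, "yaw": 0}]'

```text
time_s: 24.8
position: [0.6858, -0.2255, 0.1125]
tool_rot: [[-0.995, 0.104, 0.001], [0.104, 0.995, -0.0], [-0.001, -0.0, -1.0]]
contact_force: [0.7, 1.9, 5.6]
finger_gap: 0.0243
gripper_force: 5.0
```

```bash
cat >> h.py <<'E'
def pinlean(save=None,lo=None,hi=None):
    im,d=cap('scene');W=world('scene',d);hsv=cv2.cvtColor(im,cv2.COLOR_RGB2HSV).astype(int);H,S,V=hsv[...,0],hsv[...,1],hsv[...,2]
    o=(H>4)&(H<18)&(S>150)&(V>110)&(W[...,0]>.55)&(W[...,2]>.06)
    for m,P in clusters(W,o,20):
        print('orange',m.sum(),P.mean(0).round(3),P.min(0).round(3),P.max(0).round(3),rect(P),np.argwhere(m).mean(0).round())
    if save:
        q=np.argwhere(o).mean(0).astype(int) if lo is None else lo
        c=im[max(q[0]-50,0):q[0]+50,max(q[1]-60,0):q[1]+60,::-1];cv2.imwrite('pics/'+save,cv2.resize(c,None,fx=5,fy=5,interpolation=cv2.INTER_CUBIC))
E
python3 - <<'E'
from h import *
plan(677,-224.6,112,84);pinlean('p1.png')
E
```

```text
t24.80 at [ 685.8 -225.5  112.5] A84.0 gap24.3 F [0.7 1.9 5.6] | yaw 0.0 tx 8.8 ty -0.0 tz 0.5 mm
```

View pics/p1.png

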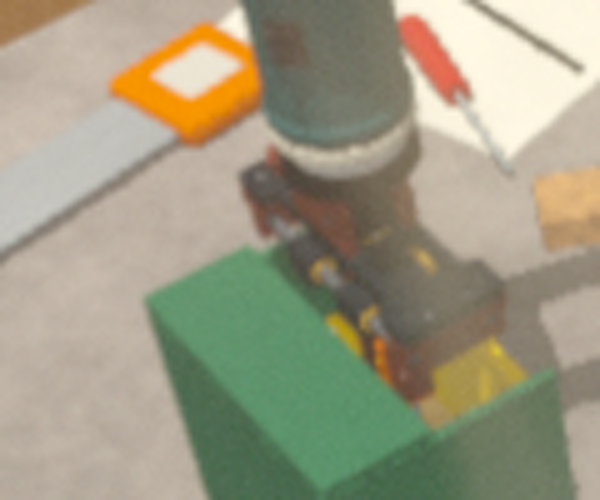

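Call:
drive_tool --increments '[{"hand": 15, "tx": 0, "ty": 0, "tz": 0, "yaw": 0}, {"hand": 15, "tx": 0, "ty": 0, "tz": 0, "yaw": 0}, {"hand": 15, "tx": 0, "ty": 0, "tz": -0.02, "yaw": 0}, {"hand": 15, "tx": 0, "ty": 0, "tz": -0.04, "yaw": 0}, {"hand": 15, "tx": 0, "ty": 0, "tz": -0.04, "yaw": 0}]' --force 45

```text
time_s: 25.48
position: [0.6848, -0.2258, 0.2132]
tool_rot: [[-0.995, 0.104, -0.001], [0.104, 0.995, -0.0], [0.001, -0.0, -1.0]]
contact_force: [0.5, 0.2, -1.3]
finger_gap: 0.0237
gripper_force: 45.0
```

Call:
drive_tool --increments '[{"hand": 15, "tx": 0, "ty": 0, "tz": -0.03, "yaw": 0}, {"hand": 15, "tx": 0.04, "ty": 0.04, "tz": 0, "yaw": 0}, {"hand": 15, "tx": 0.03, "ty": 0.05, "tz": 0, "yaw": 0}, {"hand": 15, "tx": 0.03, "ty": 0.05, "tz": 0, "yaw": 0}, {"hand": 15, "tx": 0, "ty": 0, "tz": 0, "yaw": 0}]'

```text
time_s: 26.1
position: [0.5978, -0.0725, 0.2428]
tool_rot: [[-0.995, 0.1, -0.001], [0.1, 0.995, 0.001], [0.001, 0.001, -1.0]]
contact_force: [-0.1, 0.3, -1.9]
finger_gap: 0.0239
gripper_force: 45.0
```

Call:
drive_tool --increments '[{"hand": 15, "tx": 0, "ty": 0.03, "tz": 0, "yaw": 0}, {"hand": 15, "tx": 0, "ty": 0, "tz": 0, "yaw": 0}, {"hand": 15, "tx": 0, "ty": 0, "tz": 0, "yaw": 0}]'

```text
time_s: 26.48
position: [0.6037, -0.0473, 0.242]
tool_rot: [[-0.995, 0.104, 0.0], [0.104, 0.995, -0.001], [-0.0, -0.001, -1.0]]
contact_force: [-0.4, 0.3, -1.1]
finger_gap: 0.0238
gripper_force: 45.0
```

```bash
python3 - <<'E'
from h import *
s=arm.observe();p=np.array(s['position']);plan(600,150,240,84)
q=proj('scene',[p])[0];print(q)
b,db=cap('scene');W=world('scene',db);np.savez('f4.npz',b=b,wb=W)
u,v=q.astype(int)
c=b[v-50:v+60,u-60:u+60,::-1];cv2.imwrite('pics/p2.png',cv2.resize(c,None,fx=5,fy=5,interpolation=cv2.INTER_CUBIC))
E
```

```text
t26.48 at [603.7 -47.3 242. ] A84.0 gap23.8 F [-0.4  0.3 -1.1] | yaw 0.0 tx 24.3 ty 195.8 tz 2.0 mm
[220.81095946 178.22844142]
```

View pics/p2.png

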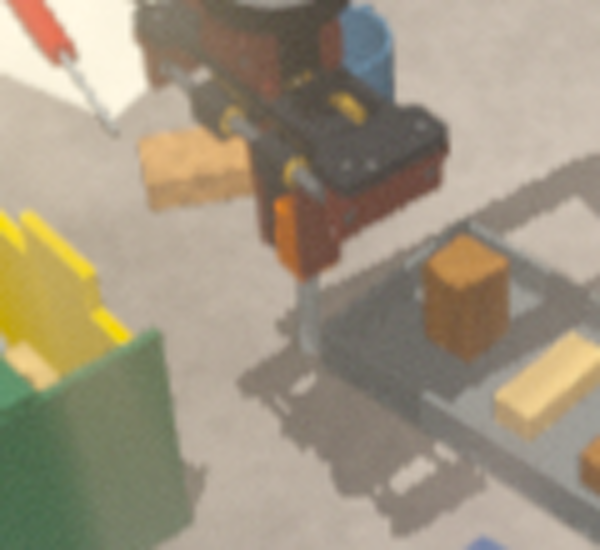

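```bash
python3 - <<'E'
from h import *
p=np.array([.6037,-.0473,.242])
ex=np.array([.9945,-.1045,0])
for l in (-.1,-.05,0,.05,.1):
    g=p+[0,0,.019]; ax=np.array([0,0,1])*np.cos(l)+ex*np.sin(l)  # head direction lean along +cabx
    foot=g-ax*.0875; sh=g-ax*.0255
    q=proj('scene',[foot,sh]); print(l,(q-[160,128])*5)
f=np.load('f4.npz');b=f['b'];W=f['wb']
# shank pixels: depth-consistent
sub=W[180:202,212:232]; P=sub.reshape(-1,3); C=b[180:202,212:232].reshape(-1,3)
m=(abs(P[:,0]-.604)<.03)&(abs(P[:,1]+.047)<.03)&(P[:,2]>.14)&(P[:,2]<.232)
Q=P[m];print(len(Q))
for z0 in np.arange(.165,.235,.01):
    t=Q[(Q[:,2]>=z0)&(Q[:,2]<z0+.01)]
    if len(t): print(round(z0,3),len(t),t.mean(0).round(4))
E
```

```text
-0.1 [[299.51463864 350.15167732]
 [300.962662   262.20397162]]
-0.05 [[305.93757132 346.85271803]
 [302.89905144 261.25401289]]
0 [[312.3292526  343.27319522]
 [304.8303097  260.21397701]]
0.05 [[318.67619405 339.42206653]
 [306.75183084 259.08647685]]
0.1 [[324.96511463 335.3086865 ]
 [308.65904387 257.87431712]]
66
0.165 3 [ 0.6078 -0.0475  0.1724]
0.175 8 [ 0.6095 -0.0449  0.1795]
0.185 14 [ 0.608  -0.0451  0.1894]
0.195 13 [ 0.6078 -0.0459  0.2004]
0.205 16 [ 0.6067 -0.0464  0.2102]
0.215 10 [ 0.6067 -0.0458  0.2205]
0.225 2 [ 0.6048 -0.0387  0.2311]
```

```bash
cat >> h.py <<'E'
def ortho(n,im,z,x0,x1,y0,y1):   # rows: x down from x1 to x0, cols: y from y1 to y0, 1 mm
    xs=np.arange(x1,x0,-1);ys=np.arange(y1,y0,-1);Y,X=np.meshgrid(ys,xs)
    q=proj(n,np.stack([X,Y,np.full_like(X,z)],-1).reshape(-1,3)/1000.).astype(np.float32).reshape(len(xs),len(ys),2)
    return cv2.remap(im,q[...,0],q[...,1],cv2.INTER_CUBIC)
E
python3 - <<'E'
from h import *
B=(550,750,120,320);tiles=[]
for n in ('top','scene'):
    im,d=cap(n)
    for z,nm in ((70,'deck'),(94,'disc')):
        o=ortho(n,im,z,*B);hsv=cv2.cvtColor(o,cv2.COLOR_RGB2HSV).astype(int);H,S,V=hsv[...,0],hsv[...,1],hsv[...,2]
        if nm=='deck':
            m=(H>18)&(H<40)&(S>60)&(V>70)
            k,l,st,c=cv2.connectedComponentsWithStats(cv2.morphologyEx(m.astype(np.uint8),cv2.MORPH_CLOSE,np.ones((5,5))))
            for i in range(1,k):
                if st[i,4]>60:
                    cc,r=cv2.minEnclosingCircle(np.argwhere(l==i).astype(np.float32));print(n,'ring',st[i,4],'xy',B[1]-c[i][1],B[3]-c[i][0],'mec',B[1]-cc[0],B[3]-cc[1],r)
        else:
            m=(((H<8)|(H>172))&(S>130)).astype(np.uint8);m=cv2.morphologyEx(m,cv2.MORPH_CLOSE,cv2.getStructuringElement(2,(25,25)))
            M=cv2.moments(m)
            e=cv2.morphologyEx(m,cv2.MORPH_OPEN,cv2.getStructuringElement(2,(41,41)))
            p=np.argwhere(e);cc,r=cv2.minEnclosingCircle(p.astype(np.float32));c0=p.mean(0)
            a=np.argwhere((m>0)&(e==0));a=a[np.hypot(*(a-c0).T)>52];am=a.mean(0)
            print(n,'disc centroid',B[1]-c0[0],B[3]-c0[1],'mec',B[1]-cc[0],B[3]-cc[1],r,'area r',np.sqrt(len(p)/np.pi),'arm dir',np.rad2deg(np.arctan2(-(am[1]-c0[1]),-(am[0]-c0[0]))),'maxr',np.hypot(*(a-c0).T).max())
        tiles.append(cv2.resize(o,(300,300))[:,:,::-1])
cv2.imwrite('pics/o1.png',np.vstack([np.hstack(tiles[:2]),np.hstack(tiles[2:])]))
E
```

```text
top ring 103 xy 609.8058252427185 177.80582524271844 mec 609.0 179.0 10.198139190673828<stdin>:17: RuntimeWarning: Mean of empty slice.
  ret = um.true_divide(
<stdin>:18: RuntimeWarning: Mean of empty slice.
Traceback (most recent call last):
ValueError: zero-size array to reduction operation maximum which has no identity
```

```bash
python3 - <<'E'
from h import *
B=(550,750,120,320);tiles=[]
k=cv2.getStructuringElement(2,(87,87)).astype(np.float32);big=cv2.getStructuringElement(2,(107,107)).astype(np.float32)
K=big*-0.5;K[10:97,10:97]+=1.5*k
for n in ('top','scene'):
    im,d=cap(n)
    for z in (70,94):
        o=ortho(n,im,z,*B);hsv=cv2.cvtColor(o,cv2.COLOR_RGB2HSV).astype(int);H,S,V=hsv[...,0],hsv[...,1],hsv[...,2]
        m=(H>18)&(H<40)&(S>50)&(V>60) if z==70 else ((H<8)|(H>172))&(S>110)
        if z==70:
            p=np.argwhere(m);cc,r=cv2.minEnclosingCircle(p.astype(np.float32));print(n,'ring',len(p),'mean',[B[1],B[3]]-p.mean(0),'mec',B[1]-cc[0],B[3]-cc[1],r)
        else:
            R=cv2.filter2D(m.astype(np.float32),-1,K,borderType=cv2.BORDER_CONSTANT);v=R>R.max()-25;c=np.argwhere(v).mean(0)
            p=np.argwhere(m);rr=np.hypot(*(p-c).T);a=p[(rr>55)&(rr<90)].mean(0)-c
            print(n,'disc',[B[1],B[3]]-c,R.max(),'of',k.sum(),'arm dir',np.rad2deg(np.arctan2(-a[1],-a[0])),'maxr',rr.max())
        tiles.append(cv2.resize(o,(300,300))[:,:,::-1])
cv2.imwrite('pics/o1.png',np.vstack([np.hstack(tiles[:2]),np.hstack(tiles[2:])]))
E
```

```text
top ring 281 mean [604.06761566 181.71530249] mec 601.8860321044922 180.48529052734375 14.06241226196289
top disc [681.28571429 206.14285714] 4464.5 of 5897.0 arm dir 149.19437412809137 maxr 150.25963923713337
scene ring 457 mean [602.52954048 180.16849015] mec 602.1355895996094 180.4915313720703 15.53318977355957
scene disc [685. 209.] 4169.5 of 5897.0 arm dir 147.0454440899564 maxr 98.88377015466189
```

View pics/o1.png

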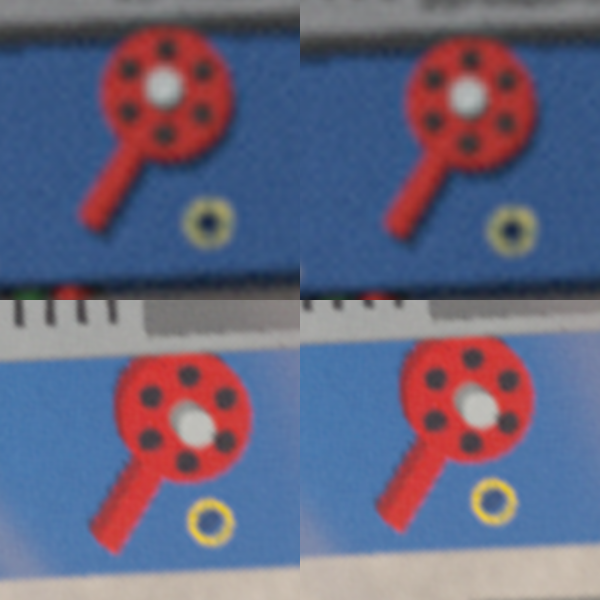

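Call:
drive_tool --increments '[{"hand": 15, "tx": 0, "ty": 0, "tz": 0, "yaw": -8}, {"hand": 15, "tx": 0, "ty": 0, "tz": 0, "yaw": -8}, {"hand": 15, "tx": -0.0132, "ty": 0.0517, "tz": 0, "yaw": 0}, {"hand": 15, "tx": -0.0132, "ty": 0.0517, "tz": 0, "yaw": 0}, {"hand": 15, "tx": -0.0132, "ty": 0.0517, "tz": 0, "yaw": 0}]' --force 60

```text
time_s: 27.3
position: [0.6156, 0.1142, 0.2418]
tool_rot: [[-0.985, -0.173, 0.0], [-0.173, 0.985, -0.0], [-0.0, -0.0, -1.0]]
contact_force: [0.7, 0.5, -1.8]
finger_gap: 0.0238
gripper_force: 60.0
```

Call:
drive_tool --increments '[{"hand": 15, "tx": -0.0132, "ty": 0.0517, "tz": 0, "yaw": 0}, {"hand": 15, "tx": -0.0132, "ty": 0.0517, "tz": 0, "yaw": 0}, {"hand": 15, "tx": -0.0132, "ty": 0.0517, "tz": 0, "yaw": 0}, {"hand": 15, "tx": 0, "ty": 0, "tz": 0, "yaw": 0}, {"hand": 15, "tx": 0, "ty": 0, "tz": 0, "yaw": 0}]'

```text
time_s: 27.92
position: [0.6272, 0.2723, 0.2413]
tool_rot: [[-0.985, -0.174, -0.001], [-0.174, 0.985, -0.001], [0.001, -0.001, -1.0]]
contact_force: [-0.8, -1.3, -1.0]
finger_gap: 0.0237
gripper_force: 60.0
```

Call:
drive_tool --increments '[{"hand": 15, "tx": 0, "ty": 0, "tz": 0.04, "yaw": 0}, {"hand": 15, "tx": 0, "ty": 0, "tz": 0, "yaw": 0}, {"hand": 15, "tx": 0, "ty": 0, "tz": 0, "yaw": 0}]'

```text
time_s: 28.3
position: [0.6277, 0.272, 0.2026]
tool_rot: [[-0.985, -0.173, 0.0], [-0.173, 0.985, -0.0], [-0.0, -0.0, -1.0]]
contact_force: [-0.3, 0.1, -1.4]
finger_gap: 0.0237
gripper_force: 60.0
```

```bash
python3 - <<'E'
from h import *
s=arm.observe();p=np.array(s['position']);plan(628,272,143,100)
b,db=cap('scene');W=world('scene',db)
q=(proj('scene',[p+[0,0,-.0685],p+[0,0,-.0065]]));u,v=q[0].astype(int)
c=b[v-60:v+50,u-60:u+60,::-1];cv2.imwrite('pics/p3.png',cv2.resize(c,None,fx=5,fy=5,interpolation=cv2.INTER_CUBIC));print((q-[u-60,v-60])*5)
E
```

```text
t28.30 at [627.7 272.  202.6] A100.0 gap23.7 F [-0.3  0.1 -1.4] | yaw -0.0 tx -0.3 ty -0.0 tz 59.6 mm
[[303.84901697 300.60821567]
 [312.6176639  222.91411777]]
```

View pics/p3.png

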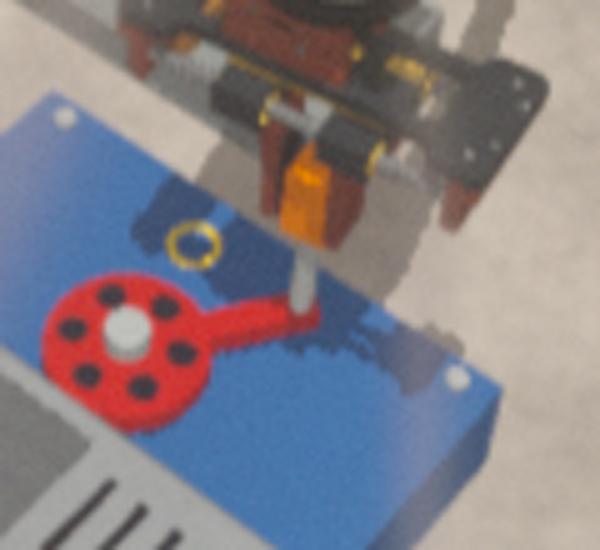

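Call:
drive_tool --increments '[{"hand": 15, "tx": 0, "ty": 0, "tz": 0.03, "yaw": 0}, {"hand": 15, "tx": 0, "ty": 0, "tz": 0.02, "yaw": 0}, {"hand": 15, "tx": 0, "ty": 0, "tz": 0.008, "yaw": 0}, {"hand": 15, "tx": 0, "ty": 0, "tz": 0, "yaw": 0}, {"hand": 15, "tx": 0, "ty": 0, "tz": 0, "yaw": 0}]'

```text
time_s: 28.98
position: [0.6282, 0.2734, 0.1451]
tool_rot: [[-0.985, -0.174, 0.002], [-0.174, 0.985, 0.001], [-0.002, 0.0, -1.0]]
contact_force: [0.4, 0.2, -1.0]
finger_gap: 0.0238
gripper_force: 60.0
```

```bash
python3 - <<'E'
from h import *
s=arm.observe();plan(628,272,143,100)
p=np.array(s['position'])[:2]*1000
H=np.array([602,181]);Wc=np.array([682.7,207.8])
A=np.deg2rad(100);ex=np.array([-np.sin(A),np.cos(A)]);ey=np.array([np.cos(A),np.sin(A)])
a0=np.arctan2(*(p-Wc)[::-1])%(2*np.pi);a1=np.arctan2(*(H-Wc)[::-1])%(2*np.pi);r0,r1=np.linalg.norm(p-Wc),np.linalg.norm(H-Wc)
N=10;q=p
for i in range(1,N+1):
    a=a0+(a1-a0)*i/N;r=r0+(r1-r0)*i/N;n=Wc+r*np.array([np.cos(a),np.sin(a)])
    print(i,np.rad2deg(a).round(1),n.round(1),'tx %.1f ty %.1f'%((n-q)@ex,(n-q)@ey));q=n
E
```

```text
t28.98 at [628.2 273.4 145.1] A100.0 gap23.8 F [ 0.4  0.2 -1. ] | yaw 0.0 tx 0.4 ty -1.3 tz 2.1 mm
1 136.6 [620.8 266.4] tx 8.5 ty -5.6
2 143.5 [614.2 258.5] tx 7.8 ty -6.6
3 150.3 [608.7 250. ] tx 7.0 ty -7.5
4 157.2 [604.2 240.8] tx 6.0 ty -8.2
5 164.1 [600.8 231.2] tx 5.0 ty -8.9
6 170.9 [598.6 221.2] tx 3.9 ty -9.4
7 177.8 [597.7 211.1] tx 2.7 ty -9.8
8 184.6 [597.9 200.9] tx 1.5 ty -10.1
9 191.5 [599.4 190.8] tx 0.3 ty -10.2
10 198.4 [602. 181.] tx -0.9 ty -10.1
```

Call:
drive_tool --increments '[{"hand": 15, "tx": 0.0085, "ty": -0.0056, "tz": 0, "yaw": 0}, {"hand": 15, "tx": 0.0078, "ty": -0.0066, "tz": 0, "yaw": 0}, {"hand": 15, "tx": 0.007, "ty": -0.0075, "tz": 0, "yaw": 0}, {"hand": 15, "tx": 0.006, "ty": -0.0082, "tz": 0, "yaw": 0}, {"hand": 15, "tx": 0.005, "ty": -0.0089, "tz": 0, "yaw": 0}]'

```text
time_s: 29.6
position: [0.5999, 0.2306, 0.144]
tool_rot: [[-0.985, -0.174, 0.001], [-0.174, 0.985, 0.001], [-0.001, 0.0, -1.0]]
contact_force: [2.5, 2.2, 0.0]
finger_gap: 0.0237
gripper_force: 60.0
```

Call:
drive_tool --increments '[{"hand": 15, "tx": 0.0039, "ty": -0.0094, "tz": 0, "yaw": 0}, {"hand": 15, "tx": 0.0027, "ty": -0.0098, "tz": 0, "yaw": 0}, {"hand": 15, "tx": 0.0015, "ty": -0.0101, "tz": 0, "yaw": 0}]'

```text
time_s: 29.98
position: [0.5969, 0.2003, 0.1437]
tool_rot: [[-0.985, -0.174, -0.0], [-0.174, 0.985, 0.001], [0.0, 0.001, -1.0]]
contact_force: [1.0, 3.7, -1.7]
finger_gap: 0.0239
gripper_force: 60.0
```

```bash
python3 - <<'E'
from h import *
s=arm.observe();p=np.array(s['position']);plan(602,181,143,100)
b,db=cap('scene');W=world('scene',db)
q=(proj('scene',[p+[0,0,-.0695],p+[0,0,-.0065],[.602,.181,.07]]));u,v=q[0].astype(int)
c=b[v-60:v+50,u-60:u+60,::-1];cv2.imwrite('pics/p4.png',cv2.resize(c,None,fx=5,fy=5,interpolation=cv2.INTER_CUBIC));print((q-[u-60,v-60])*5)
E
```

```text
t29.98 at [596.9 200.3 143.7] A100.0 gap23.9 F [ 1.   3.7 -1.7] | yaw 0.0 tx -1.7 ty -19.9 tz 0.7 mm
[[302.67134609 303.6773733 ]
 [307.94222358 229.20414024]
 [268.27129763 293.73139714]]
```

View pics/p4.png

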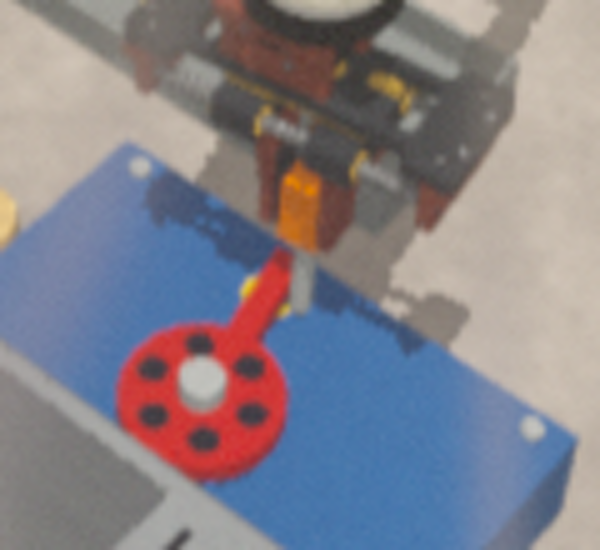

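Call:
drive_tool --increments '[{"hand": 15, "tx": -0.0003, "ty": -0.01, "tz": 0, "yaw": 0}, {"hand": 15, "tx": -0.001, "ty": -0.0099, "tz": 0, "yaw": 0}, {"hand": 15, "tx": 0, "ty": 0, "tz": 0, "yaw": 0}, {"hand": 15, "tx": 0, "ty": 0, "tz": 0, "yaw": 0}]'

```text
time_s: 30.52
position: [0.6013, 0.1813, 0.1435]
tool_rot: [[-0.985, -0.174, -0.001], [-0.174, 0.985, -0.0], [0.001, 0.0, -1.0]]
contact_force: [-0.8, 4.2, -0.5]
finger_gap: 0.0239
gripper_force: 60.0
```

Call:
drive_tool --increments '[{"hand": 15, "tx": 0, "ty": 0, "tz": 0.005, "yaw": 0}, {"hand": 15, "tx": 0, "ty": 0, "tz": 0.004, "yaw": 0}, {"hand": 15, "tx": 0, "ty": 0, "tz": 0, "yaw": 0}]'

```text
time_s: 30.9
position: [0.6009, 0.1813, 0.1339]
tool_rot: [[-0.985, -0.174, -0.002], [-0.174, 0.985, -0.0], [0.002, -0.0, -1.0]]
contact_force: [-1.5, 3.1, -3.7]
finger_gap: 0.0239
gripper_force: 60.0
```

Call:
drive_tool --increments '[{"hand": 15, "tx": 0, "ty": 0, "tz": 0.007, "yaw": 0}, {"hand": 15, "tx": 0, "ty": 0, "tz": 0.007, "yaw": 0}, {"hand": 15, "tx": 0, "ty": 0, "tz": 0, "yaw": 0}]'

```text
time_s: 31.28
position: [0.6014, 0.1812, 0.1197]
tool_rot: [[-0.985, -0.174, -0.001], [-0.174, 0.985, -0.0], [0.001, -0.0, -1.0]]
contact_force: [-0.9, 3.5, -4.5]
finger_gap: 0.0239
gripper_force: 60.0
```

Call:
drive_tool --increments '[{"hand": 15, "tx": 0, "ty": 0, "tz": 0.005, "yaw": 0}, {"hand": 15, "tx": 0, "ty": 0, "tz": 0.004, "yaw": 0}, {"hand": 15, "tx": 0, "ty": 0, "tz": 0.002, "yaw": 0}, {"hand": 15, "tx": 0, "ty": 0, "tz": 0, "yaw": 0}]'

```text
time_s: 31.78
position: [0.6021, 0.1813, 0.1123]
tool_rot: [[-0.985, -0.174, 0.001], [-0.174, 0.985, -0.0], [-0.001, -0.0, -1.0]]
contact_force: [-6.9, 3.3, 18.4]
finger_gap: 0.0239
gripper_force: 60.0
```

Call:
drive_tool --increments '[{"hand": 15, "tx": 0, "ty": 0, "tz": -0.002, "yaw": 0}, {"hand": 45, "tx": 0, "ty": 0, "tz": 0, "yaw": 0}, {"hand": 45, "tx": 0, "ty": 0, "tz": 0, "yaw": 0}, {"hand": 45, "tx": 0, "ty": 0, "tz": -0.04, "yaw": 0}, {"hand": 45, "tx": 0, "ty": 0, "tz": -0.05, "yaw": 0}]'

```text
time_s: 32.4
position: [0.6012, 0.1803, 0.2011]
tool_rot: [[-0.985, -0.174, -0.003], [-0.174, 0.985, -0.002], [0.003, -0.001, -1.0]]
contact_force: [1.4, -0.9, 0.7]
finger_gap: 0.0395
gripper_force: 0.0
```

Call:
drive_tool --increments '[{"hand": 45, "tx": 0.05, "ty": 0, "tz": -0.02, "yaw": 0}, {"hand": 45, "tx": 0.05, "ty": -0.02, "tz": 0, "yaw": 0}, {"hand": 45, "tx": 0.02, "ty": -0.04, "tz": 0, "yaw": 0}, {"hand": 45, "tx": 0, "ty": -0.04, "tz": 0, "yaw": 0}, {"hand": 45, "tx": 0, "ty": 0, "tz": 0, "yaw": 0}]'

```text
time_s: 33.02
position: [0.5017, 0.0592, 0.2219]
tool_rot: [[-0.985, -0.171, 0.001], [-0.171, 0.985, -0.002], [-0.001, -0.002, -1.0]]
contact_force: [0.4, 0.6, 0.4]
finger_gap: 0.0393
gripper_force: 0.0
```

```bash
python3 - <<'E'
from h import *
s=arm.observe();plan(602,181,143,100)
b,db=cap('scene');W=world('scene',db);a,da=cap('top')
cv2.imwrite('pics/f.png',cv2.resize(b[140:340,110:380,::-1],(800,593),interpolation=cv2.INTER_CUBIC))
hsv=cv2.cvtColor(b,cv2.COLOR_RGB2HSV).astype(int);H,S,V=hsv[...,0],hsv[...,1],hsv[...,2];X,Y,Z=W[...,0],W[...,1],W[...,2]
o=(H>4)&(H<18)&(S>150)&(V>110)&(X>.55)&(Z>.06)&(Y>.1)
for m,P in clusters(W,o,20): print('orange',m.sum(),P.mean(0).round(3),P[:,2].max().round(3),P[:,2].min().round(3))
for n,im in (('top',a),('scene',b)):
    g=ortho(n,im,94,550,750,100,300);h=cv2.cvtColor(g,cv2.COLOR_RGB2HSV).astype(int);m=((h[...,0]<5)|(h[...,0]>174))&(h[...,1]>120)
    p=[750,300]-np.argwhere(m)-np.array([682.7,207.8]);r=np.hypot(*p.T);q=p[(r>52)&(r<75)].mean(0);print(n,'arm',(np.rad2deg(np.arctan2(q[1],q[0]))%360-148.3)*np.pi/180)
y=(H>16)&(H<36)&(S>90)&(X>.55)&(X<.67)&(Y<-.15)&(Z>.12)
for m,P in clusters(W,y,20): t=P[P[:,2]>P[:,2].max()-.015];print('tab',m.sum(),t.mean(0).round(3),P[:,2].max())
E
```

```text
t33.02 at [501.7  59.2 221.9] A99.9 gap39.3 F [0.4 0.6 0.4] | yaw -0.1 tx -119.9 ty 102.5 tz 78.9 mm
orange 122 [0.605 0.188 0.128] 0.146 0.096
top arm 1.000441696654748
scene arm 0.9976432671154926
tab 297 [ 0.648 -0.218  0.165] 0.17051092868213746
```

View pics/f.png

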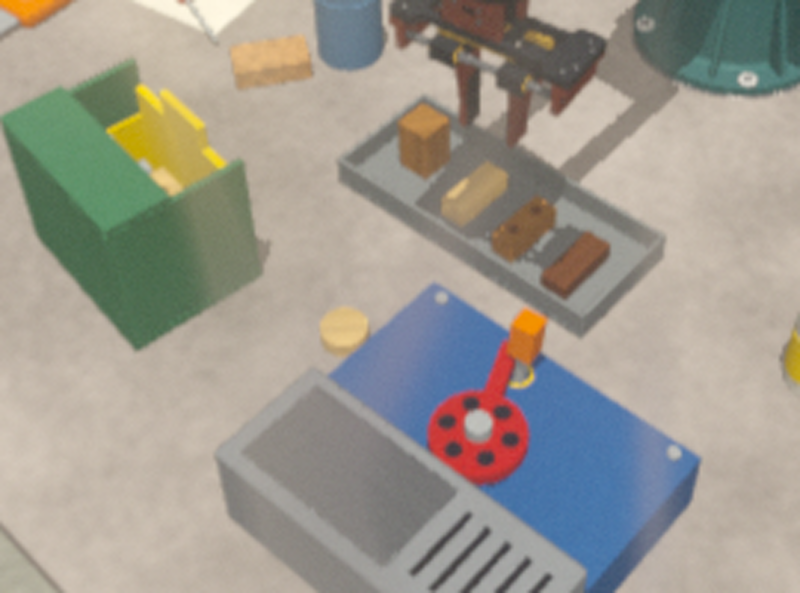

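The picture shows the pin head at (527,335) with the arm resting on the pin. The four pieces of wood are in the tray and the bin is shut. I'm handing the job in.

```bash
python3 -c "
from h import *
print(workorder.finish_job())"
```

```text
the job is handed in; nothing more can be done
None
```

The job is handed in (no verdict came back): the post and the three offcuts present are in the tray, the pin stands in the hole holding the wheel at about 1.0 rad, and the bin is shut; after tilting the bin fully forward I shut it again before pulling the pin, because the tool only points down and the pin had to come out upright.

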